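# Set up the weld screen and butt the tube pieces for tacking

## Task

Get this fit-up ready for tack welding. Unfold the leg of the tinted screen that lies pane-down on the bench and stand the screen upright on that leg, wholly on the square metal plate; and lay every square tube piece lengthwise in the fit-up rail, in any order, the first flush against the rail's end stop and each next one flush against its neighbour with no gap left. Do not push away the pipe elbow or the upright pipe stub, or knock the stub over.

Things in the scene. Friction and masses are not known exactly. Their poses are not given: they have to be found in the camera images.
- screen: weld screen, 0.5 kg: frame 206 x 160 x 16, amber pane, grab bar at top, U leg on its back. Starts pane-down. Origin: frame centre on the pane side; x from bottom edge to top and bar, y along the bar, z out of the back. Bottom edge: 16 mm round tube at (-95, 0, 8). Standing on its leg, x leans back 0.26 rad from vertical towards the leg, bar 230 high, foot 121 behind the bottom edge
- screen_bar (a point): middle of the grab bar, at (140, 0, 26) in the screen's frame: round rod 12 mm thick along the screen's y, clear span 85 between its two arms, 37 clear gap to the frame's top edge
- screen_edge_a (a point): end of the screen's bottom edge tube, on its axis, at (-95, 80, 8) in the screen's frame
- screen_edge_b (a point): other end of the bottom edge tube, at (-95, -80, 8) in the screen's frame
- leg (a joint): hinge of the screen's leg, rad: 0 folded on the back, 0.62 fully unfolded (hard stop that carries the screen). Axis along the screen's y through (65, 0, 32) in its frame; stiff (0.09 N m), stays where left. The leg is a U: two side bars 90 apart, the foot rod across the free end 160 from the hinge
- leg_foot (a point): middle of the leg's foot rod: round, 12 mm thick, 83 clear span between the side bars, along the screen's y; folded it lies over the bottom edge at (-95, 0, 32) in the screen's frame, 10 clear above the frame; unfolding swings it up away from the back
- plate: flat bare metal plate fixed to the bench, 210 x 210, 3 thick; origin at the centre of its underside, x and y along its sides
- rail: fit-up rail fixed to the bench: low channel along its y, 330 long (y -170 to 160), origin on the bench. Floor at z = 10; ledges up to z = 20, 46 apart inside (x -23 to 23), guide the pieces. The end stop, 45 high, closes the -y end, its face at y = -170; the +y end is open. Pieces slide along it
- rail_stop (a point): centre line point on the end stop's face, 30 above the bench (mid height of a laid piece)
- tube1: square steel tube piece, 80 long x 40 x 40, hollow, 4 mm walls, about 0.28 kg, all pieces alike; origin at the centre of its underside as it lies at the start, x axis along its length. Three or four of the four pieces are on the bench; a missing one reads None
- tube2: square steel tube piece, 80 long x 40 x 40, hollow, 4 mm walls, about 0.28 kg, all pieces alike; origin at the centre of its underside as it lies at the start, x axis along its length. Three or four of the four pieces are on the bench; a missing one reads None
- tube3: square steel tube piece, 80 long x 40 x 40, hollow, 4 mm walls, about 0.28 kg, all pieces alike; origin at the centre of its underside as it lies at the start, x axis along its length. Three or four of the four pieces are on the bench; a missing one reads None
- tube4: square steel tube piece, 80 long x 40 x 40, hollow, 4 mm walls, about 0.28 kg, all pieces alike; origin at the centre of its underside as it lies at the start, x axis along its length. Three or four of the four pieces are on the bench; a missing one reads None
- tube1_mid (a point): centre of the middle of tube1 (mid length, mid height); 30 above the bench when laid in the rail
- tube2_mid (a point): centre of the middle of tube2 (mid length, mid height); 30 above the bench when laid in the rail
- tube3_mid (a point): centre of the middle of tube3 (mid length, mid height); 30 above the bench when laid in the rail
- tube4_mid (a point): centre of the middle of tube4 (mid length, mid height); 30 above the bench when laid in the rail
- elbow: bystander: dark pipe elbow, about 90 x 80 x 48 high, lying among the tube pieces; origin under its middle
- stub: bystander: pipe stub standing upright, 76 across, 100 high; origin at its foot
Things that resemble listed ones, but are neither listed nor needed, are in the scene too. Leave any green or turquoise look-alike of the tube2 alone.

How it is judged (in metres and radians):
On the way, in this order (a step that is already met when the one before it is completed fails the run):
1. the screen's leg is unfolded (value of joint leg above 0.45 rad), for 0.2 s.
2. the screen stands by itself on its leg on the plate (value of joint leg above 0.45 rad and angle between screen's own x axis and vertical below 0.45 rad and x of screen_edge_a in the frame of plate between -0.107 and 0.107 m and y of screen_edge_a in the frame of plate between -0.107 and 0.107 m and z of each of screen_edge_a, screen_edge_b, leg_foot in the frame of plate below 0.022 m and x of screen_edge_b in the frame of plate between -0.107 and 0.107 m and y of screen_edge_b in the frame of plate between -0.107 and 0.107 m and x of leg_foot in the frame of plate between -0.107 and 0.107 m and y of leg_foot in the frame of plate between -0.107 and 0.107 m and contact force between screen and the fingers below 0.2 N), for 0.3 s.
At the end, for the whole second after the job is handed in: Screen stands by itself on its leg (leg over 0.45 rad, tilt under 0.45 rad), bottom edge and foot on the plate; every tube present lies along the rail (0.08 rad), one within 3 mm of the stop, gaps between them at most 3 mm, 6 in all; all at rest (all of step 2 and linear speed of each of screen, tube1, tube2, tube3, tube4 below 0.02 m/s and x of tube1_mid in the frame of rail between -0.008 and 0.008 m and z of tube1_mid in the frame of rail between 0.025 and 0.035 m and y of tube1_mid in the frame of rail between -0.134 and 0.116 m and angle between the x axis of each of tube1, tube2, tube3, tube4 and the y axis of rail, either way round below 0.08 rad and (distance between tube1_mid and tube2_mid below 0.083 m or distance between tube1_mid and tube3_mid below 0.083 m or distance between tube1_mid and tube4_mid below 0.083 m) and x of tube2_mid in the frame of rail between -0.008 and 0.008 m and z of tube2_mid in the frame of rail between 0.025 and 0.035 m and y of tube2_mid in the frame of rail between -0.134 and 0.116 m and (distance between tube2_mid and tube1_mid below 0.083 m or distance between tube2_mid and tube3_mid below 0.083 m or distance between tube2_mid and tube4_mid below 0.083 m) and x of tube3_mid in the frame of rail between -0.008 and 0.008 m and z of tube3_mid in the frame of rail between 0.025 and 0.035 m and y of tube3_mid in the frame of rail between -0.134 and 0.116 m and (distance between tube3_mid and tube1_mid below 0.083 m or distance between tube3_mid and tube2_mid below 0.083 m or distance between tube3_mid and tube4_mid below 0.083 m) and x of tube4_mid in the frame of rail between -0.008 and 0.008 m and z of tube4_mid in the frame of rail between 0.025 and 0.035 m and y of tube4_mid in the frame of rail between -0.134 and 0.116 m and (distance between tube4_mid and tube1_mid below 0.083 m or distance between tube4_mid and tube2_mid below 0.083 m or distance between tube4_mid and tube3_mid below 0.083 m) and y of any of tube1_mid, tube2_mid, tube3_mid, tube4_mid in the frame of rail below -0.127 m); the robot touches nothing.
It fails at once if a bystander is (elbow or stub) is pushed more than 60 mm away, or the stub knocked over (distance of any of elbow, stub from where it was at the start of the episode above 0.06 m or angle between stub's own z axis and vertical above 0.8 rad).
Of tube1, tube2, tube3, tube4 only 3 to 4 are there at a start; the rules pass over those that are not, and their reading is None.
At some moment in a run one of tube1, tube2, tube3, tube4 may be knocked a few centimetres aside while the robot is not near it.
Once in a run the grip may slacken for a moment while it holds something.
It also fails if it takes over 210 s, if anything falls off the work surface, if the arm or the gripper's body presses on something with over 40 N, if the wrist force passes 120 N, or if a joint passes its speed limit or range.

## Robot

A 6-joint arm with a two-finger parallel gripper is mounted at the origin on the work surface. World frame = base frame: x ahead of the robot, y to its left, z up, the work surface at z = 0. Lengths are in mm, angles in degrees, forces in N, time in s.
With the tool pointing down it reaches from about 275 to 725 mm from the base axis. Payload 15.9 kg.
Tool frame: the origin (TCP) lies at the very end of the fingers, on their centre line; the grasp point (between the pads) lies 19 mm behind it (arm.grip_point_offset is the distance from the TCP to the grasp point, in mm); z points along the fingers, y is the direction in which the jaws open and shut (so a half turn about z gives the same grasp; the last joint's range is limited). The gripper opens to 85 mm and grips with 20 to 120 N. Pads are 22 mm wide; open, the fingers measure 114 mm over their backs; the gripper's body (76 mm by 85 mm) begins 54 mm behind the grasp point. The pads swing forward as they close: fully open they stand 13 mm farther back than shut.
Start: joints at [76.948, 12.198, -1.971, 75.831, 0, 90], TCP at [112.912, 487.069, 197.906] pointing down, gripper open.
Joint ranges: [-170.91, 170.91], [-42.67, 98.43], [-65.05, 77.54], [-120.47, 116.71], [-90, 82.35], [-180, 180]. Speed limits (degrees/s): [108.29, 108.29, 136.94, 147.25, 180, 180].

## Interface

Orientations are given as [roll, pitch, yaw] about the fixed x, y, z axes, in that order (R = Rz(yaw) Ry(pitch) Rx(roll)).
In Python, from rig import arm, vision, job gives the robot as it stands.
- The arm moves only by the shell command python3 -m jog 'ROWS' [FORCE]. ROWS is text: rows parted by semicolons, each of 7 numbers parted by spaces: the shift along the tool's x, y, z in mm, then the turn, a rotation vector about the tool's x, y, z in rad, then the gripper's target within -1 to 1 (shut at 1, half-way at 0, fully open at -1). A call has 1 to 12 rows; each row is the pose to reach, as a shift and turn from the pose commanded when the call began, along the tool's axes at that moment; what a row does not reach only later rows make up. A row lasts 1/12 s, in which the tool goes at most 41.7 mm and 7.16 degrees, less where a joint would pass 70% of its speed; a pose out of reach is approached as far as the arm can. A call with a gripper value outside its range is refused whole. The fingers move at their own pace and stop on an object; FORCE is the grip in N (left out, the last holds). Time passes only in rows, so rows that repeat a pose let the fingers close. It gives the time, the measured TCP pose, the force and the opening at its end, in the units of the state.
- arm.state(): the state, without advancing time (a new reading comes with each control period).
- vision.grab_frame(name): name is "scene" or "side" or "wrist"; returns a dict with "color" (400x640x3 uint8, red, green, blue), "camera_matrix" (3x3 intrinsics, pixels), "origin" and "rotation" of the camera in the world; the wrist camera has in their place "mount" (4x4, takes a point from camera to tool coordinates, whose origin is the TCP and whose axes are the flange's). Camera axes: x right, y down, z forward; pixel columns grow to the right and rows downward; lengths in mm; the calibration is good to about 2 mm. The wrist camera is an equidistant fisheye: a pixel r from the principal point sees the ray r / f radians off the axis. A picture is of the moment at which its call begins: read the wrist's pose just before it. There is no depth.
- job.sign_off(): hands the job in, once; it reports no verdict.
The state is a dict: "clock": time; "qpos": joint angles; "joint_vel": joint speeds; "joint_efforts": joint torques, N m; "ee_pos": TCP position; "orientation": TCP orientation; "ft_force": force on the tool from outside, world axes, zero at the start; "moment": the same for the moment, N m; "grip_width": finger opening in mm.
Only numpy, scipy, OpenCV 4.12 (cv2) and the standard library are available. Lean on these libraries where they do the work, as an engineer would, in place of code of your own. Each camera call takes 0.05 s, during which the arm holds its last target.

## Working session

There is one attempt and no reset: what is moved stays moved. The work goes in short steps, Python scripts to look and compute and a shell command to move; the robot and the scene stay as the last step left them, time stands still between calls to the robot, and variables do not carry over. Pictures are saved under pics/ and viewed, and the job is handed in when it is done.

```bash
ls; mkdir -p pics; python3 - <<'E'
from rig import arm, vision, job
import cv2
s=arm.state(); print(s)
for n in ["scene","side","wrist"]:
    f=vision.grab_frame(n); cv2.imwrite(f"pics/a_{n}.png",f["color"][:,:,::-1])
    print(n,{k:v for k,v in f.items() if k!="color"})
E
```

```text
pics
{'clock': 0.0, 'qpos': array([ 7.69493123e+01,  1.22235072e+01, -2.00839163e+00,  7.58302639e+01,
       -1.87018147e-03,  9.00010082e+01]), 'joint_vel': array([ 0.04550569,  0.01183107, -0.0097315 ,  0.03641876, -0.01656206,
        0.03303627]), 'joint_efforts': array([ 3.21722000e-04, -6.86160278e+01,  4.87119806e+01,  1.73747214e-02,
        8.21563549e-05,  1.03561175e-05]), 'ee_pos': array([112.83424088, 486.72324824, 197.42642708]), 'orientation': array([-1.79937837e+02,  1.87127424e-03,  1.66948306e+02]), 'ft_force': array([-0.92968758,  0.24503671, -0.20753618]), 'moment': array([ 0.00163357, -0.0137656 , -0.01095361]), 'grip_width': 85.05337758436858}
scene {'camera_matrix': array([[376.5932818 ,   0.        , 317.68436691],
       [  0.        , 376.5932818 , 193.18219335],
       [  0.        ,   0.        ,   1.        ]]), 'origin': array([1519.5648818 ,  316.13643036,  786.8546373 ]), 'rotation': array([-123.52107329,    0.1923507 ,  110.66846756])}
side {'camera_matrix': array([[364.19907483,   0.        , 321.86336826],
       [  0.        , 364.19907483, 197.77721243],
       [  0.        ,   0.        ,   1.        ]]), 'origin': array([  425.79873093, -1013.59221536,   652.58051155]), 'rotation': array([-123.17278553,    0.14094647,   -4.36483562])}
wrist {'camera_matrix': array([[309.70691629,   0.        , 319.26225286],
       [  0.        , 309.70691629, 200.98462253],
       [  0.        ,   0.        ,   1.        ]]), 'mount': array([[ 2.83179401e-04, -9.60413271e-01, -2.78579019e-01,
         7.08303679e+01],
       [ 9.99999942e-01,  3.24966004e-04, -1.03820733e-04,
        -2.32698545e+00],
       [ 1.90239520e-04, -2.78578973e-01,  9.60413307e-01,
        -1.74749340e+02],
       [ 0.00000000e+00,  0.00000000e+00,  0.00000000e+00,
         1.00000000e+00]])}
```

View pics/a_scene.png

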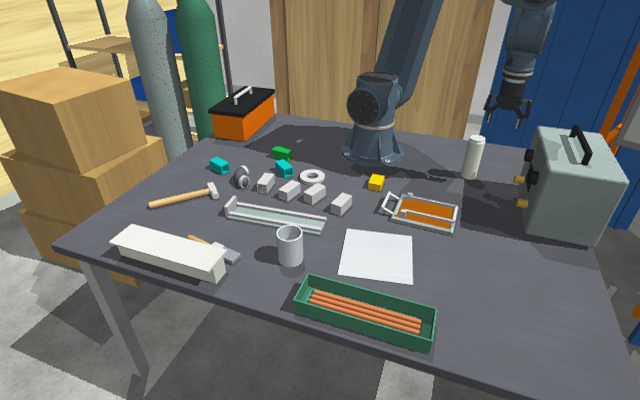

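View pics/a_side.png

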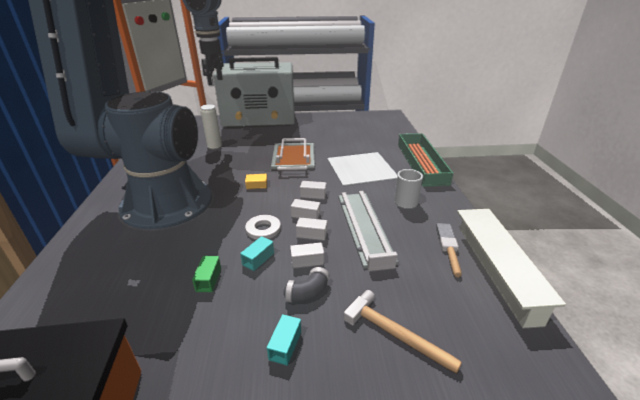

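View pics/a_wrist.png

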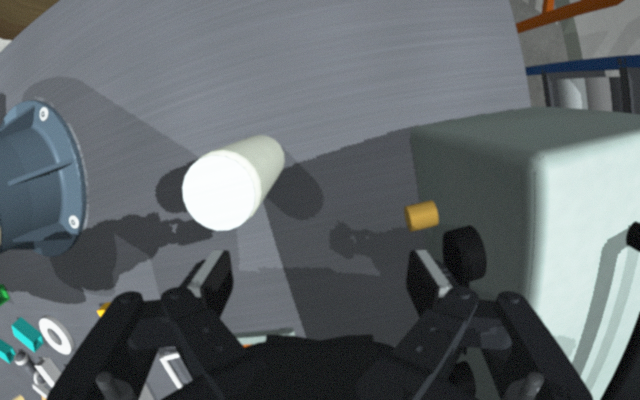

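```bash
cat > h.py <<'E'
import numpy as np, cv2
from scipy.spatial.transform import Rotation as Ro
from scipy.optimize import least_squares
from rig import arm, vision, job
def eul(a): return Ro.from_euler('xyz',a,degrees=True).as_matrix()
def tool():
    s=arm.state(); return np.array(s['ee_pos']),eul(s['orientation'])
class Cam:
    def __init__(s,name):
        if name=='wrist': p,R=tool()
        f=vision.grab_frame(name); s.img=f['color'][:,:,::-1].copy(); s.K=f['camera_matrix']; s.name=name
        if name=='wrist':
            M=f['mount']; s.R=R@M[:3,:3]; s.o=p+R@M[:3,3]
        else: s.R=eul(f['rotation']); s.o=np.array(f['origin'])
    def ray(s,u,v):
        x=(u-s.K[0,2])/s.K[0,0]; y=(v-s.K[1,2])/s.K[1,1]
        if s.name=='wrist':
            r=np.hypot(x,y)+1e-12; d=np.array([np.sin(r)*x/r,np.sin(r)*y/r,np.cos(r)])
        else: d=np.array([x,y,1.]); d/=np.linalg.norm(d)
        return s.R@d
    def at(s,u,v,z):
        d=s.ray(u,v); return s.o+d*(z-s.o[2])/d[2]
    def pr(s,P):
        q=s.R.T@(np.asarray(P,float)-s.o)
        if s.name=='wrist':
            rr=np.hypot(q[0],q[1]); t=np.arctan2(rr,q[2]); k=t/(rr+1e-12)
            return np.array([s.K[0,2]+s.K[0,0]*q[0]*k,s.K[1,2]+s.K[1,1]*q[1]*k])
        return np.array([s.K[0,0]*q[0]/q[2]+s.K[0,2],s.K[1,1]*q[1]/q[2]+s.K[1,2]])
    def crop(s,x0,y0,x1,y1,k,fn,grid=None):
        im=cv2.resize(s.img[y0:y1,x0:x1],None,fx=k,fy=k,interpolation=cv2.INTER_CUBIC)
        if grid:
            for u in range((x0//grid+1)*grid,x1,grid):
                cv2.line(im,((u-x0)*k,0),((u-x0)*k,5),(0,0,255),1); cv2.putText(im,str(u),((u-x0)*k-10,16),0,.4,(0,0,255),1)
            for v in range((y0//grid+1)*grid,y1,grid):
                cv2.line(im,(0,(v-y0)*k),(5,(v-y0)*k),(0,0,255),1); cv2.putText(im,str(v),(7,(v-y0)*k+4),0,.4,(0,0,255),1)
        cv2.imwrite('pics/'+fn,im)
def tri(obs):
    A=np.zeros((3,3));b=np.zeros(3)
    for c,(u,v) in obs:
        d=c.ray(u,v);P=np.eye(3)-np.outer(d,d);A+=P;b+=P@c.o
    return np.linalg.solve(A,b)
def delta(P,R):
    "shift and rotvec in tool axes to reach tip P with rotation R"
    p,R0=tool(); return R0.T@(np.asarray(P)-p), Ro.from_matrix(R0.T@R).as_rotvec()
E
python3 - <<'E'
from h import *
a=Cam('scene');b=Cam('side')
print(a.pr([0,0,0]),b.pr([0,0,0]))
a.crop(205,135,365,255,5,'b_scene_l.png',10)
a.crop(325,165,475,285,5,'b_scene_r.png',10)
b.crop(235,165,395,275,5,'b_side_l.png',10)
b.crop(240,125,400,215,5,'b_side_s.png',10)
E
```

```text
[371.1680768  151.07396192] [167.06000458 201.49002455]
```

View pics/b_scene_l.png

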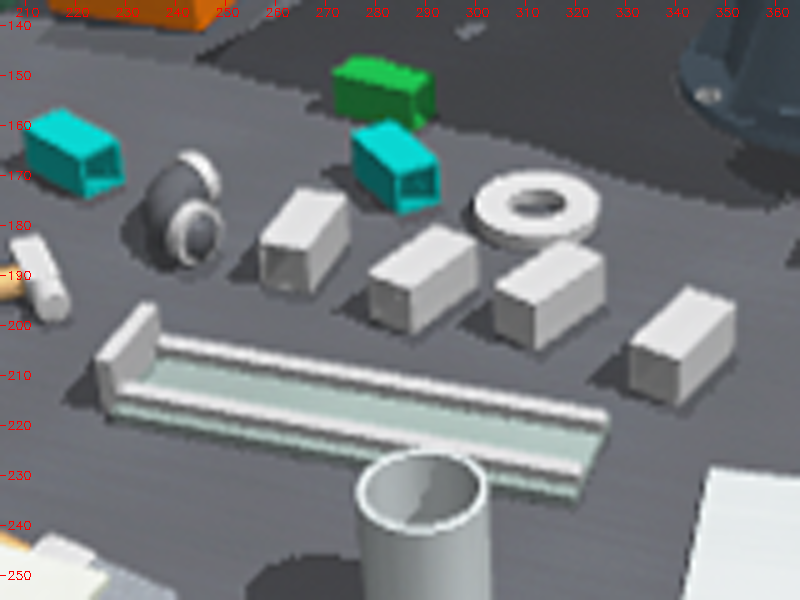

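View pics/b_scene_r.png

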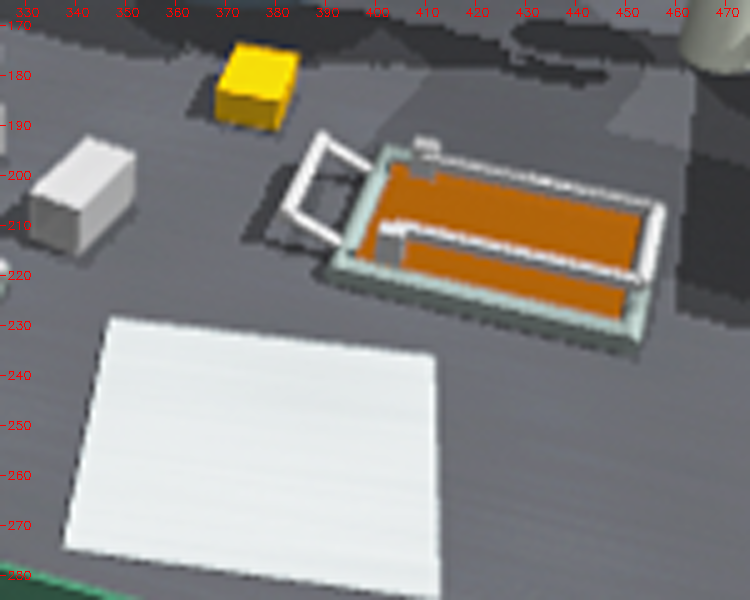

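View pics/b_side_l.png

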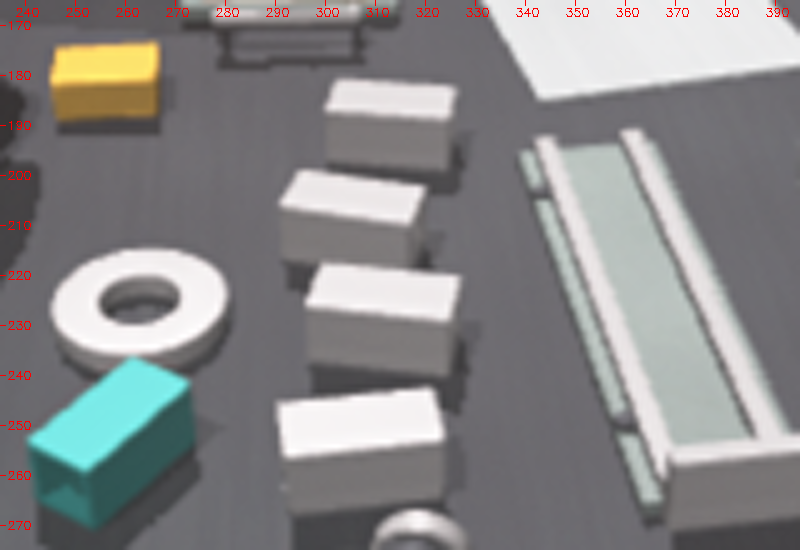

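View pics/b_side_s.png

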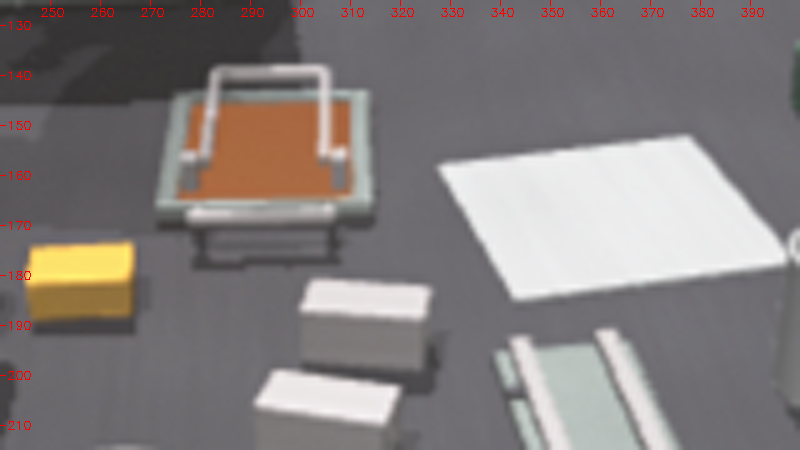

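```bash
cat > m1.py <<'E'
from h import *
a=Cam('scene');b=Cam('side')
def S(l,o): return [(o[0]+x/5,o[1]+y/5) for x,y in l]
sl=(205,135);sr=(325,165);dl=(235,165);ds=(240,125)
def fit(model,obs,x0):
    # obs list of (cam,[(u,v)],[modelpts])
    def T(p,q): c,s=np.cos(p[2]),np.sin(p[2]); return np.array([p[0]+c*q[0]-s*q[1],p[1]+s*q[0]+c*q[1],q[2]])
    f=lambda p:np.concatenate([c.pr(T(p,q))-np.array(uv) for c,uv,q in obs])
    r=least_squares(f,x0,loss='soft_l1',x_scale=[10,10,.1]); return r.x,np.abs(r.fun).reshape(-1,2)
tb={'Ta':([(303,190),(347,196),(307,247),(262,240)],[(278,404),(430,388),(443,438),(286,456)]),
'Tb':([(438,226),(478,242),(410,290),(370,272)],[(320,263),(461,274),(448,320),(307,302)]),
'Tc':([(565,243),(604,256),(535,306),(495,290)],[(300,171),(426,186),(413,222),(281,206)]),
'Td':([(692,289),(735,302),(680,360),(630,343)],[(337,80),(456,88),(450,122),(327,114)])}
# tube model x along world +x roughly ; scene order: back(-x) left(-y), back right(+y), front right, front left
m=[(-40,-20,40),(-40,20,40),(40,20,40),(40,-20,40)]
ms=[(-40,20,40),(40,20,40),(40,-20,40),(-40,-20,40)]
for n,(s1,s2) in tb.items():
    obs=[(a,uv,q) for uv,q in zip(S(s1,sl),m)]+[(b,uv,q) for uv,q in zip(S(s2,dl),ms)]
    p,e=fit(None,obs,[400,-100,0]); print(n,p.round(1),np.degrees(p[2]).round(1),'err',e.max(1).round(1))
P1=S([(110,318),(435,355),(440,597),(65,548)],sr);P2=S([(438,167),(690,135),(788,260),(515,300)],ds)
k=105
obs=[(a,uv,q) for uv,q in zip(P1,[(-k,-k,3),(-k,k,3),(k,k,3),(k,-k,3)])]+[(b,uv,q) for uv,q in zip(P2,[(-k,k,3),(k,k,3),(k,-k,3),(-k,-k,3)])]
p,e=fit(None,obs,[500,100,0]); print('plate',p.round(2),np.degrees(p[2]),e.max(1).round(1))
# screen: x axis toward -y world
B=S([(323,135),(288,208)],sr); F=S([(389,147),(332,262),(643,335),(665,205)],sr); FT=S([(645,280),(660,207)],sr)
B2=S([(190,216),(335,213)],ds); F2=S([(177,92),(368,92),(373,210),(158,208)],ds); FT2=S([(213,70),(325,70)],ds)
obs=list(zip([a]*8,B+F+FT,[(140,-46,26),(140,46,26),(103,-80,16),(103,80,16),(-103,80,16),(-103,-80,16),(-95,45,32),(-95,-45,32)]))
obs+=list(zip([b]*8,B2+F2+FT2,[(140,-46,26),(140,46,26),(-103,-80,16),(-103,80,16),(103,80,16),(103,-80,16),(-95,-45,32),(-95,45,32)]))
p,e=fit(None,obs,[400,200,-1.57]); print('screen',p.round(2),np.degrees(p[2]),e.max(1).round(1))
E
python3 m1.py
```

```text
Ta [ 4.395e+02 -3.096e+02  1.000e-01] 5.0 err [1.5 0.8 0.6 1.5 0.9 1.  0.8 0.8]
Tb [ 4.578e+02 -1.995e+02 -3.000e-01] -14.4 err [0.9 0.5 0.4 0.9 1.3 0.6 1.2 0.7]
Tc [ 4.455e+02 -1.045e+02 -3.000e-01] -17.0 err [1.2 0.4 0.2 0.8 1.2 1.1 0.9 1. ]
Td [ 4.743e+02  7.400e+00 -2.000e-01] -11.6 err [1.6 0.4 0.4 0.5 1.2 1.3 1.8 1.8]
plate [6.6358e+02 1.8165e+02 1.7000e-01] 9.767935210507284 [0.3 0.3 0.3 0.6 1.3 0.8 1.1 1.3]
screen [410.41 291.33  -1.61] -92.38293016247947 [1.7 0.7 2.  1.1 0.8 0.9 1.  0.7 1.1 2.4 1.4 2.  2.5 1.3 0.2 0.4]
```

```bash
python3 - <<'E'
from h import *
a=Cam('scene');b=Cam('side')
for n,c,uv,z in [('box nearleft',a,(526,205),0),('box bottom corner',a,(600,243),0),('box side-cam',b,(219,124),0),('box right',b,(293,122),0),('valve',a,(517,203),60),('stub foot',a,(290,264),0),('stub top scene',a,(289,232),100),('stub top side',b,(409,175),100),('bottle',a,(470,177),0),('elbow',b,(308,290),24),('elbow s',a,(240,180),24),('ring',b,(262,228),0)]:
    print(n,c.at(*uv,z).round())
# rail: stop top, ledge ends
s=lambda x,y:(205+x/5,135+y/5); d=lambda x,y:(235+x/5,165+y/5)
for n,c,uv,z in [('stop top L',a,s(148,303),45),('stop top near',a,s(103,365),45),('far ledge end top',a,s(607,412),20),('near ledge end top',a,s(580,470),20),('ledge L side',b,d(545,137),20),('ledge R side',b,d(632,130),20),('stop side top L',b,d(668,455),45)]:
    print(n,c.at(*uv,z).round(1))
# axis delta
R=eul([180,0,177.6]); print(delta([414,386,170],R))
E
```

```text
box nearleft [220. 625.   0.]
box bottom corner [365. 826.   0.]
box side-cam [ 62. 660.   0.]
box right [413. 657.   0.]
valve [317. 574.  60.]
stub foot [791. -49.   0.]
stub top scene [767. -58. 100.]
stub top side [764. -65. 100.]
bottle [ 84. 429.   0.]
elbow [ 437. -434.   24.]
elbow s [ 461. -408.   24.]
ring [ 314. -164.    0.]
stop top L [ 589.4 -351.5   45. ]
stop top near [ 665.4 -340.6   45. ]
far ledge end top [565.  -15.4  20. ]
near ledge end top [629.2 -11.1  20. ]
ledge L side [572.  -22.5  20. ]
ledge R side [629.7 -18.6  20. ]
stop side top L [ 589.3 -355.7   45. ]
(array([-316.13872718,  -30.45467766,   27.8526453 ]), array([-8.60848440e-05, -1.94267999e-05, -1.85899977e-01]))
```

```bash
python3 -m jog '-316 -30 0 0 0 -0.186 -1;-316 -30 0 0 0 -0.186 -1;-316 -30 0 0 0 -0.186 -1;-316 -30 0 0 0 -0.186 -1;-316 -30 0 0 0 -0.186 -1;-316 -30 0 0 0 -0.186 -1;-316 -30 0 0 0 -0.186 -1;-316 -30 0 0 0 -0.186 -1;-316 -30 0 0 0 -0.186 -1;-316 -30 0 0 0 -0.186 -1'; python3 - <<'E'
from h import *
w=Cam('wrist'); print(tool())
cv2.imwrite('pics/c_w.png',cv2.resize(w.img,(800,500)))
w.crop(0,0,640,400,1,'c_w1.png')
E
```

```text
clock: 1.28
ee_pos: [415.2, 385.6, 197.4]
orientation: [-180.0, -0.0, 177.4]
ft_force: [-0.1, 0.3, 0.8]
grip_width: 85.5
(array([414.09518171, 386.21060263, 197.62711949]), array([[-9.99075991e-01,  4.29748173e-02, -5.73521680e-04],
       [ 4.29749567e-02,  9.99076123e-01, -2.32835785e-04],
       [ 5.62985741e-04, -2.57267712e-04, -9.99999808e-01]]))
```

View pics/c_w.png

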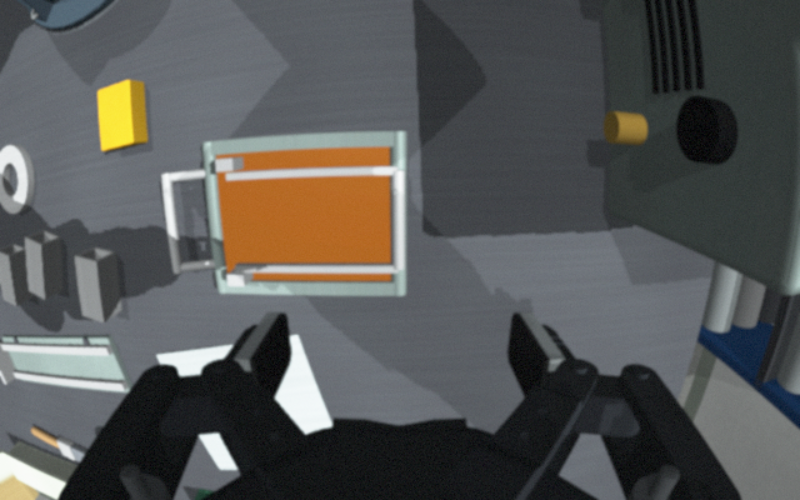

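```bash
python3 - <<'E'
from h import *
w=Cam('wrist')
w.crop(120,95,340,245,3,'c_w2.png',20)
E
```

```text
(no output)
```

View pics/c_w2.png

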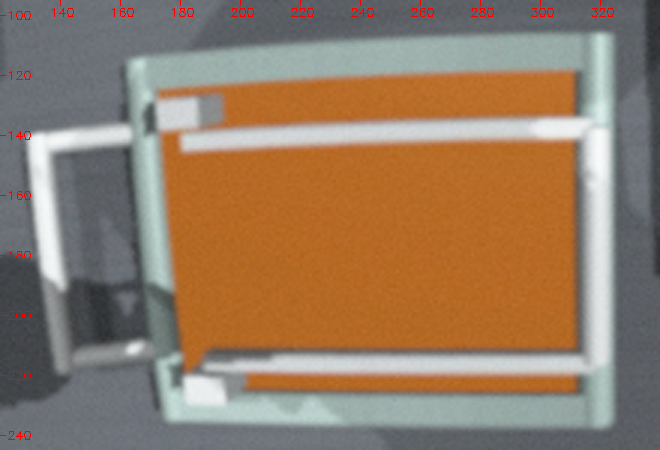

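```bash
python3 - <<'E'
from h import *
w=Cam('wrist')
A=w.at(319,138.5,32);B=w.at(319.3,216,32);C=w.at(134,141.7,26);D=w.at(141,218,26)
E=w.at(324,106,12);F=w.at(324,237.3,12)
for p in (A,B,C,D,E,F): print(p.round(1))
print('foot',(A+B)/2,'bar',(C+D)/2,'len',np.linalg.norm((A+B-C-D)/2),np.linalg.norm(A-B),np.linalg.norm(C-D),'edge',(E+F)/2,np.linalg.norm(E-F))
d=(A+B-C-D)/2; print('dir',np.degrees(np.arctan2(d[1],d[0])),'foot angle',np.degrees(np.arctan2(*(B-A)[[1,0]])), np.degrees(np.arctan2(*(F-E)[[1,0]])))
E
```

```text
[369.6 385.8  32. ]
[459.  382.4  32. ]
[354.7 151.9  26. ]
[456.4 143.5  26. ]
[333.5 393.   12. ]
[494.5 386.9  12. ]
foot [414.25878897 384.11397399  32.        ] bar [405.55115994 147.74237746  26.        ] len 236.6080185649876 89.4536746608928 101.9553668159692 edge [413.9950641  389.95063713  12.        ] 161.05532780321394
dir 87.89025037213574 foot angle -2.16408991173492 -2.183643524580555
```

```bash
python3 -m jog '0 -2 80 0 0 0 -0.2;0 -2 80 0 0 0 -0.2;0 -2 120 0 0 0 -0.2;0 -2 150 0 0 0 -0.2;0 -2 165 0 0 0 -0.2;0 -2 176 0 0 0 -0.2;0 -2 176 0 0 0 -0.2;0 -2 176 0 0 0 -0.2' 30; python3 -m jog '0 0 0 0 0 0 1;0 0 0 0 0 0 1;0 0 0 0 0 0 1;0 0 0 0 0 0 1;0 0 0 0 0 0 1;0 0 0 0 0 0 1;0 0 0 0 0 0 1;0 0 0 0 0 0 1' 30
```

```text
clock: 2.1
ee_pos: [412.9, 384.9, 22.1]
orientation: [-180.0, -0.0, 177.7]
ft_force: [-0.2, -0.3, 0.9]
grip_width: 51.0
clock: 2.77
ee_pos: [413.9, 384.5, 21.9]
orientation: [180.0, 0.0, 177.6]
ft_force: [0.4, -1.0, 0.6]
grip_width: -0.1
```

```bash
python3 - <<'E'
from h import *
w=Cam('wrist'); w.crop(120,60,560,390,2,'d_w.png')
a=Cam('scene'); a.crop(360,150,480,240,6,'d_s.png',10)
E
```

```text
(no output)
```

View pics/d_w.png

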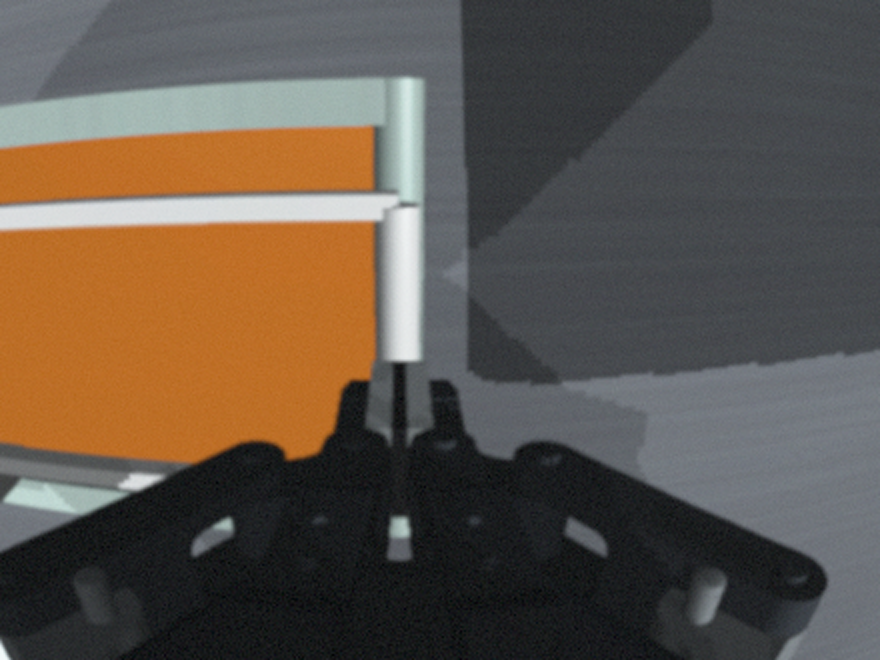

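View pics/d_s.png

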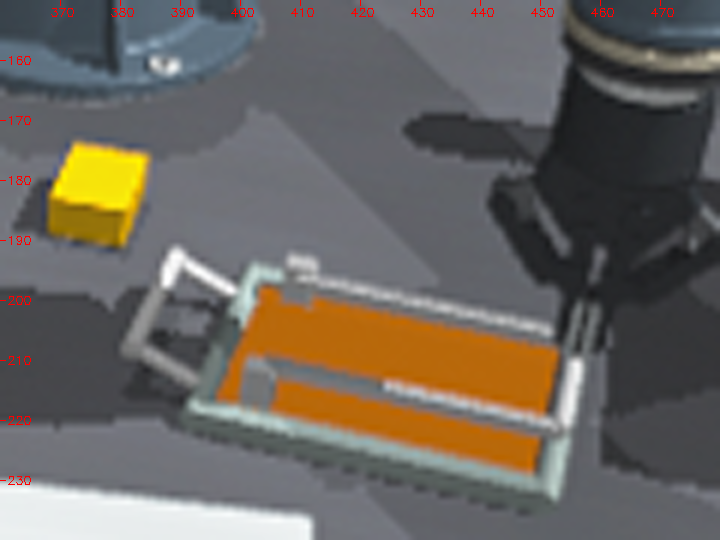

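```bash
python3 -m jog '0 0 -5 0 0 0 1;0 0 -10 0 0 0 1;0 -0.5 -16 0 0 0 1;0 -0.8 -16 0 0 0 1;0 -0.8 -16 0 0 0 1' 30; python3 - <<'E'
from h import *
w=Cam('wrist'); w.crop(120,60,560,390,2,'e_w.png')
a=Cam('scene'); a.crop(360,150,480,240,6,'e_s.png',10)
b=Cam('side'); b.crop(240,120,340,195,8,'e_d.png',10)
E
```

```text
clock: 3.28
ee_pos: [414.2, 383.9, 38.5]
orientation: [180.0, 0.0, 177.6]
ft_force: [0.6, 0.4, 0.5]
grip_width: 0.0
```

View pics/e_w.png

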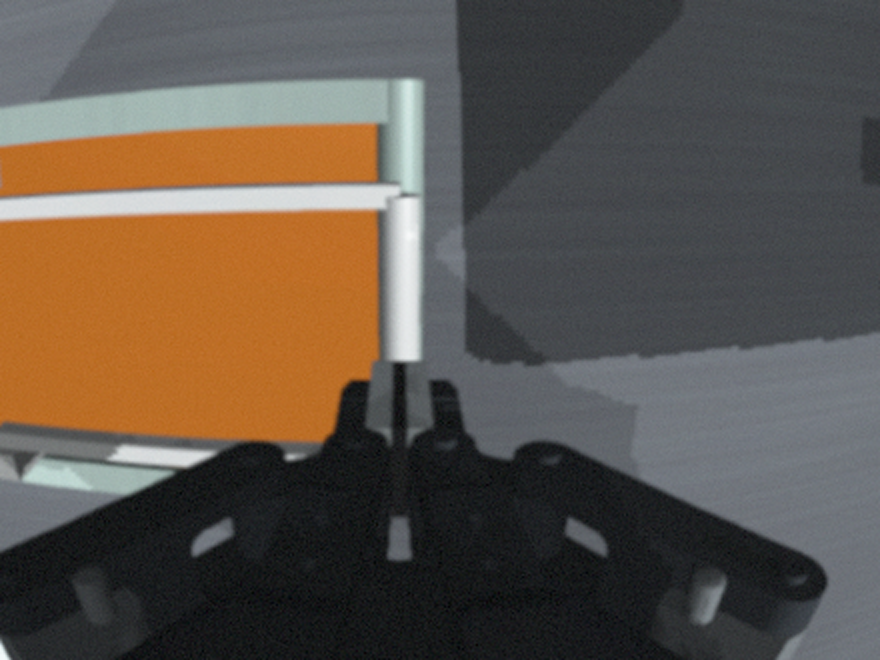

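View pics/e_s.png

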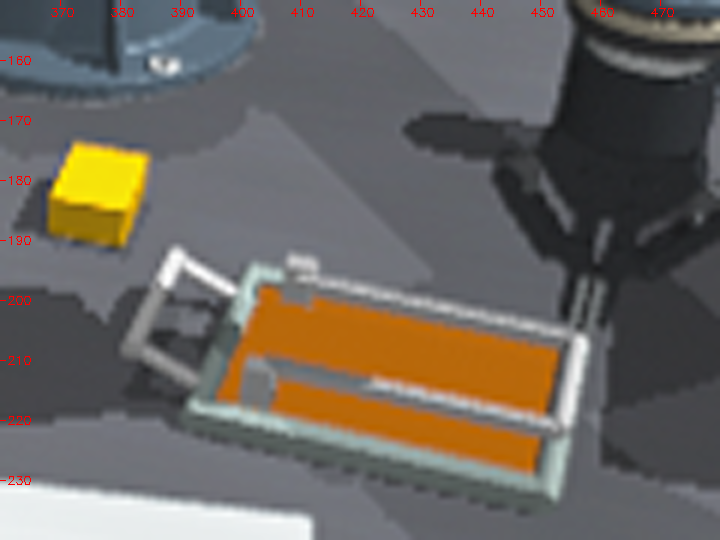

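```bash
python3 - <<'E'
from h import *
a=Cam('scene');b=Cam('side');p,R=tool();w=Cam('wrist')
print(p,a.pr(p),b.pr(p),w.pr(p)); print(a.pr([414,384,32]),a.pr([370,386,32]),a.pr([459,382,32]),b.pr([414,384,32]))
E
```

```text
[413.73730226 383.57662833  37.69140264] [454.42963831 212.69435145] [293.52881647 137.91978935] [323.03273091 233.47711189]
[454.22048182 214.13572029] [455.73113219 207.06249977] [452.60402109 221.77558718] [293.65335229 139.15218486]
```

View pics/e_d.png

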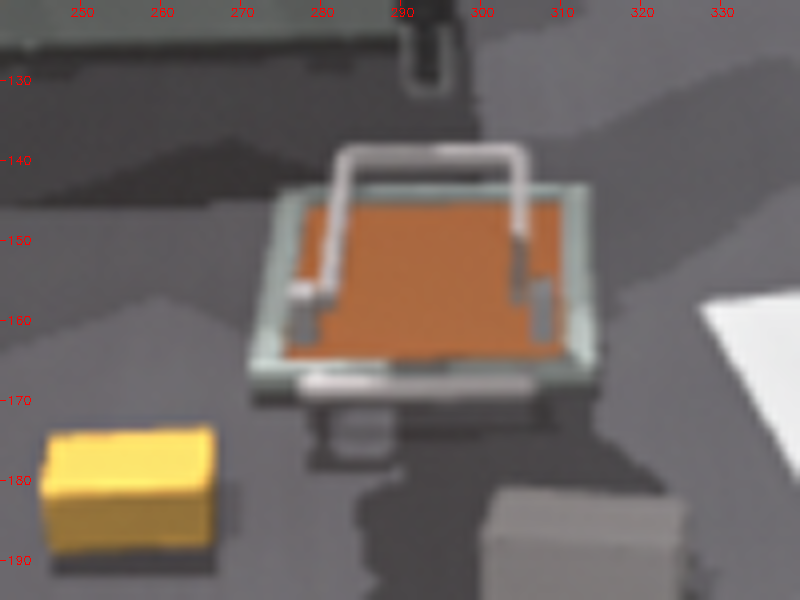

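```bash
python3 - <<'E'
from h import *
a=Cam('scene');b=Cam('side');w=Cam('wrist')
print(tri([(a,(457.3,204)),(b,(293,131.5))]))
for z in (38,50,60): print(z,a.pr([413.7,383.6,z]),b.pr([413.7,383.6,z]),w.pr([413.7,383.6,z]))
a.crop(420,150,490,230,7,'f_s.png',10); b.crop(260,100,330,160,8,'f_d.png',10)
E
```

```text
[411.24597104 384.98161507  68.44495976]
38 [454.4559855  212.61503915] [293.51631921 137.84840547] [323.02719738 233.52367058]
50 [455.16961141 209.70134667] [293.3846458  135.13865038] [323.25979607 241.43285448]
60 [455.77011081 207.24954307] [293.27403131 132.86227443] [323.47574445 248.81342864]
```

View pics/f_s.png

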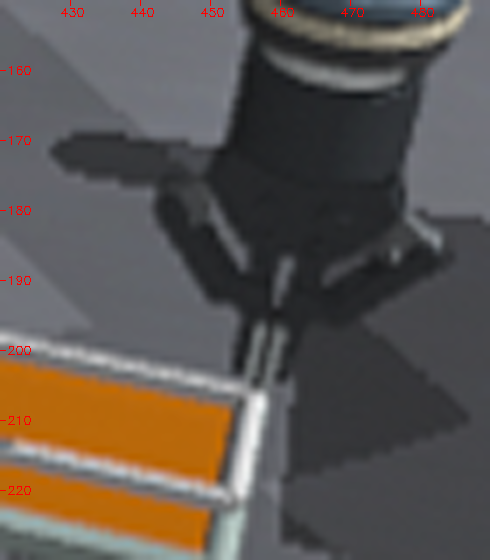

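View pics/f_d.png

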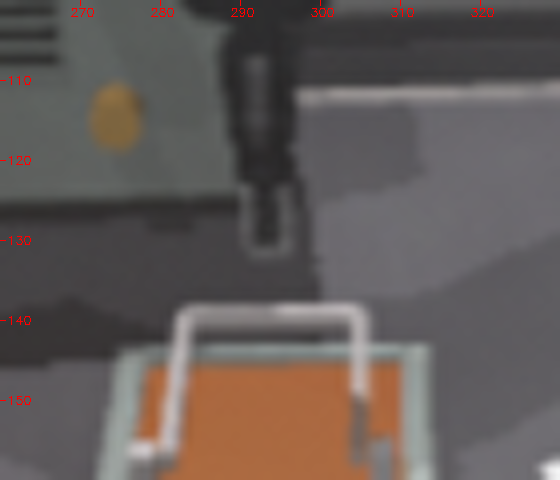

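```bash
python3 - <<'E'
from h import *
p,R=tool();w=Cam('wrist');b=Cam('side');a=Cam('scene')
for k in (0,10,19,25,30,40,60): print(k,w.pr(p+R@np.array([11,0,-k])).round(1),b.pr(p+R@np.array([0,0,-k])).round(1),a.pr(p+R@np.array([0,0,-k])).round(1))
w.crop(240,180,400,330,5,'g_w.png',10)
print(arm.state())
E
```

```text
0 [323.1 216.4] [293.5 137.9] [454.4 212.7]
10 [323.3 222.2] [293.4 135.6] [455.  210.3]
19 [323.5 227.9] [293.3 133.6] [455.6 208.1]
25 [323.7 232. ] [293.3 132.2] [455.9 206.6]
30 [323.8 235.7] [293.2 131.1] [456.2 205.3]
40 [324.1 243.8] [293.1 128.8] [456.9 202.9]
60 [324.8 263.3] [292.9 124.1] [458.1 197.8]
{'clock': 3.8833, 'qpos': array([ 4.28332698e+01,  2.42157157e+01, -9.05279634e+00,  5.67344828e+01,
        4.87318236e-04,  4.52281846e+01]), 'joint_vel': array([ 0.08786782,  0.00222879,  0.04969233,  0.07184323, -0.04487353,
       -0.07570556]), 'joint_efforts': array([ 7.99675254e-04, -8.32927108e+01,  4.47527647e+01,  1.83739656e-03,
        1.52444145e-04,  2.55735546e-05]), 'ee_pos': array([413.84401823, 383.67441774,  37.86793384]), 'orientation': array([-1.79998217e+02, -2.45519400e-03,  1.77605085e+02]), 'ft_force': array([-0.21247222,  0.82373172,  0.06889573]), 'moment': array([ 0.00807978,  0.06096496, -0.05410054]), 'grip_width': -0.24454685725974717}
```

View pics/g_w.png

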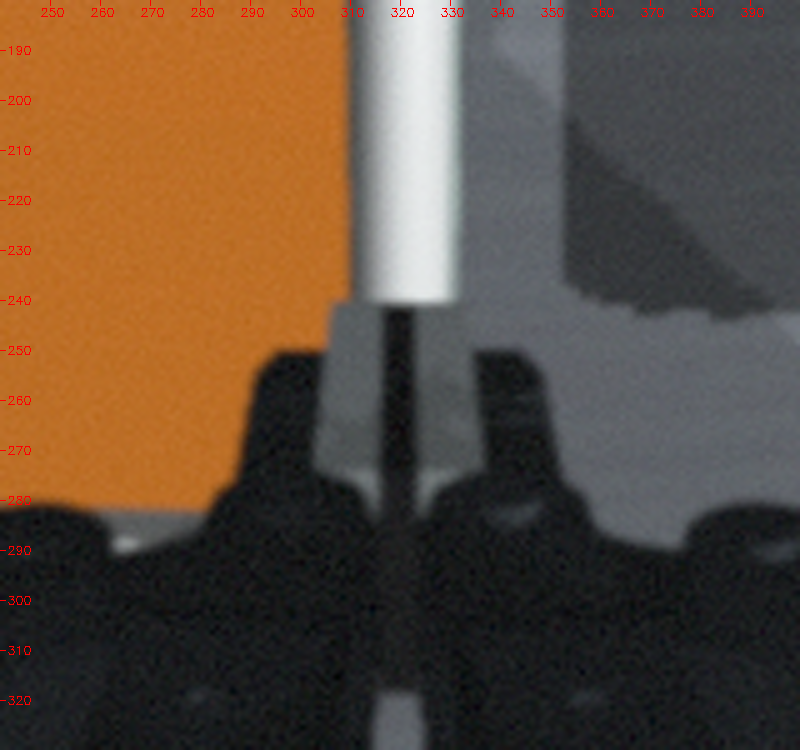

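```bash
python3 -m jog '0 0 0 0 0 0 -0.2;0 0 0 0 0 0 -0.2;0 0 0 0 0 0 -0.2;0 0 0 0 0 0 -0.2' 30; python3 - <<'E'
from h import *
p,R=tool();w=Cam('wrist');b=Cam('side');a=Cam('scene');print(p)
w.crop(200,150,460,345,3,'h_w.png',10)
b.crop(260,100,330,160,8,'h_d.png',10)
a.crop(420,160,490,230,7,'h_s.png',10)
E
```

```text
clock: 4.22
ee_pos: [413.9, 383.7, 37.9]
orientation: [180.0, -0.0, 177.6]
ft_force: [0.7, 0.6, -0.2]
grip_width: 48.4
[413.85238273 383.68350942  37.90774281]
```

View pics/h_w.png

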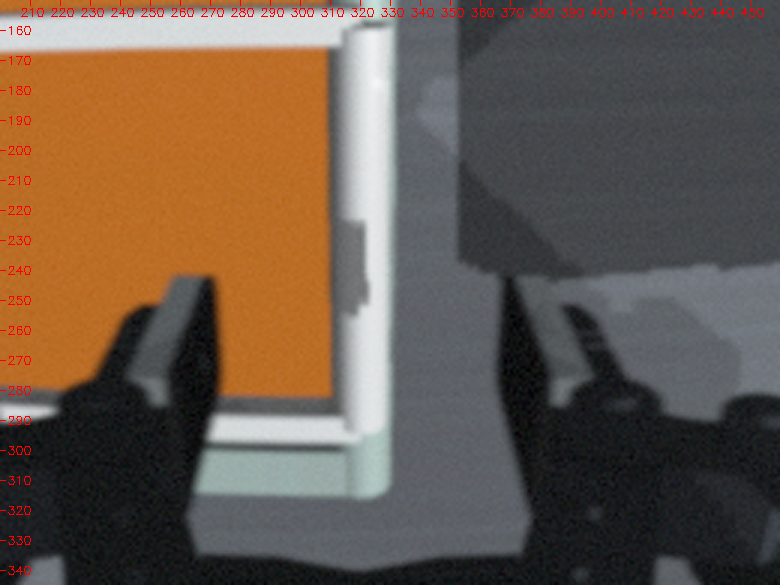

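View pics/h_d.png

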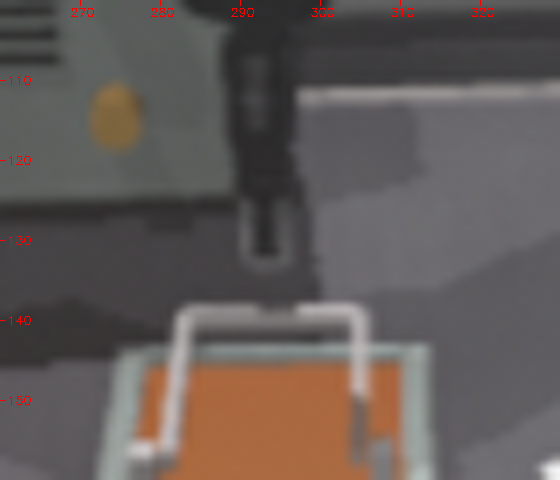

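View pics/h_s.png

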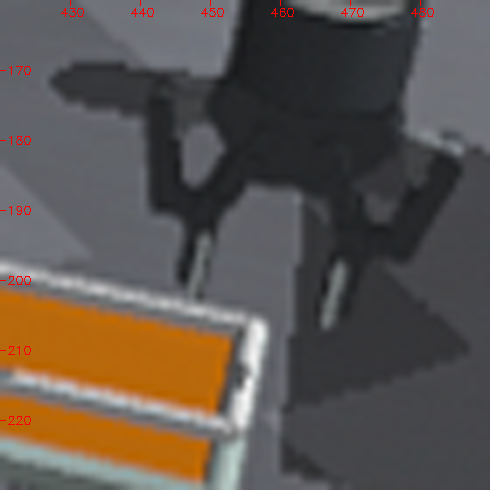

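```bash
python3 - <<'E'
from h import *
b=Cam('side');a=Cam('scene')
P=tri([(a,(448,202.5)),(b,(293,132.5))]);print(P,a.pr(P),b.pr(P))
for y in (353,359,408,413):
  for z in (38,55,60,65,70): print(y,z,a.pr([414,y,z]).round(1),b.pr([414,y,z]).round(1))
E
```

```text
[413.10313895 356.7618857   72.60621339] [448.06341838 202.39868455] [293.05295625 132.58384352]
353 38 [444.9 210.8] [293.7 140.9]
353 55 [445.9 206.7] [293.5 137. ]
353 60 [446.2 205.4] [293.4 135.9]
353 65 [446.4 204.2] [293.4 134.7]
353 70 [446.7 203. ] [293.3 133.6]
359 38 [446.8 211.1] [293.7 140.3]
359 55 [447.7 207. ] [293.5 136.4]
359 60 [448.  205.8] [293.4 135.3]
359 65 [448.3 204.6] [293.4 134.1]
359 70 [448.6 203.3] [293.3 133. ]
408 38 [462.1 214.2] [293.5 135.5]
408 55 [463.2 210. ] [293.3 131.7]
408 60 [463.5 208.8] [293.3 130.5]
408 65 [463.8 207.6] [293.2 129.4]
408 70 [464.2 206.3] [293.2 128.3]
413 38 [463.7 214.5] [293.5 135. ]
413 55 [464.8 210.4] [293.3 131.2]
413 60 [465.1 209.1] [293.3 130.1]
413 65 [465.5 207.9] [293.2 128.9]
413 70 [465.8 206.6] [293.2 127.8]
```

```bash
python3 -m jog '0 0.5 20 0 0 0 -0.2;0 0.5 35 0 0 0 -0.2;0 0.5 43 0 0 0 -0.2;0 0.5 43 0 0 0 -0.2;0 0.5 43 0 0 0 -0.2' 30; python3 - <<'E'
from h import *
b=Cam('side');a=Cam('scene')
b.crop(260,100,330,160,8,'i_d.png',10)
a.crop(420,160,490,230,7,'i_s.png',10)
E
```

```text
clock: 4.88
ee_pos: [413.8, 384.1, -5.0]
orientation: [-180.0, -0.0, 177.6]
ft_force: [-0.3, 0.1, 0.9]
grip_width: 51.4
```

View pics/i_s.png

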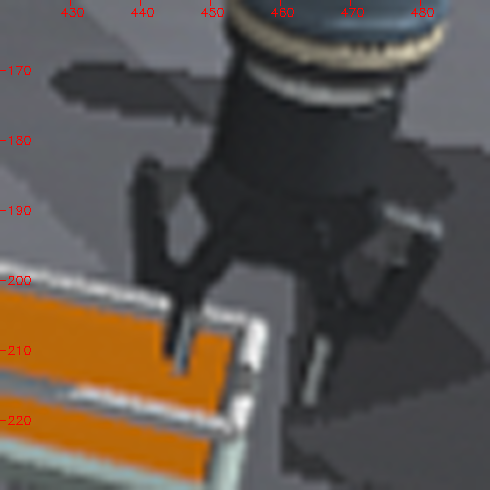

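```bash
python3 -m jog '0 0 0 0 0 0 1;0 0 0 0 0 0 1;0 0 0 0 0 0 1;0 0 0 0 0 0 1;0 0 0 0 0 0 1;0 0 0 0 0 0 1;0 0 0 0 0 0 1' 30
```

```text
clock: 5.57
ee_pos: [414.1, 384.3, -4.7]
orientation: [180.0, 0.0, 177.6]
ft_force: [-0.6, -2.2, 6.7]
grip_width: 10.4
```

```bash
python3 -m jog '0 -0.2 -8 0 0 0 1;0 -0.8 -16 0 0 0 1;0 -1.8 -24 0 0 0 1;0 -3.2 -32 0 0 0 1;0 -5 -40 0 0 0 1;0 -7.1 -47 0 0 0 1;0 -9.7 -55 0 0 0 1;0 -12.6 -62 0 0 0 1;0 -16 -70 0 0 0 1;0 -19.6 -77 0 0 0 1;0 -24 -84 0 0 0 1;0 -28 -90 0 0 0 1' 30;python3 -m jog '0 -2 -3 0 0 0 1;0 -2 -3 0 0 0 1' ; python3 - <<'E'
from h import *
b=Cam('side');a=Cam('scene')
b.crop(240,90,340,190,6,'j_d.png',10)
a.crop(370,140,490,240,6,'j_s.png',10)
E
```

```text
clock: 6.57
ee_pos: [412.9, 355.9, 85.8]
orientation: [180.0, 0.0, 177.6]
ft_force: [0.0, 2.7, -0.2]
grip_width: 10.0
clock: 6.73
ee_pos: [412.9, 354.0, 88.8]
orientation: [180.0, 0.0, 177.6]
ft_force: [-1.0, 4.6, 2.6]
grip_width: 10.0
```

View pics/j_s.png

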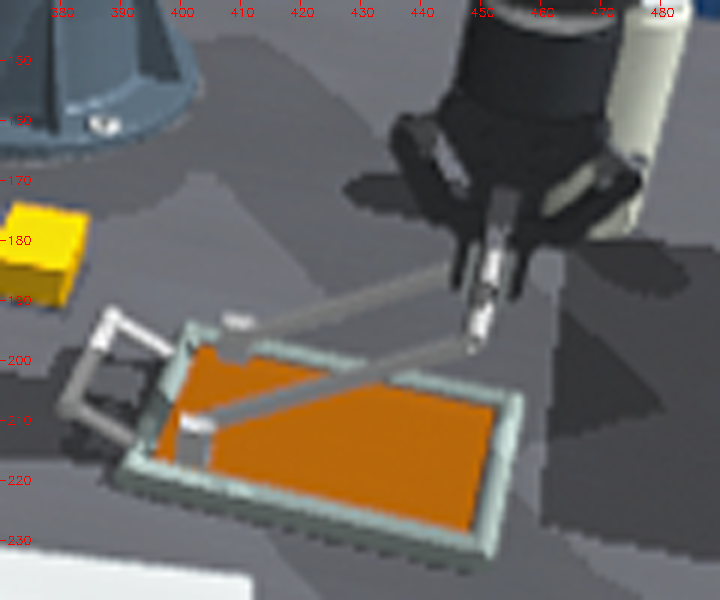

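View pics/j_d.png

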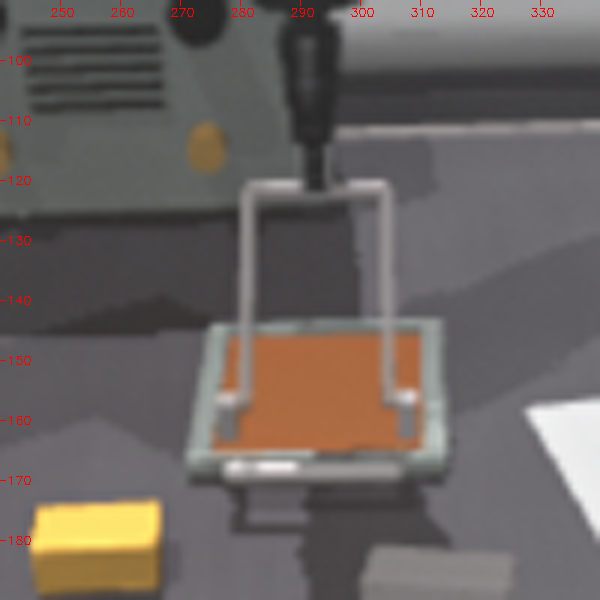

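```bash
python3 -m jog '0 0 0 0 0 0 -0.2;0 0 0 0 0 0 -0.2;0 0 0 0 0 0 -0.2;0 0 0 0 0 0 -0.2;0 0 -40 0 0 0 -0.2;0 0 -70 0 0 0 -0.2;0 0 -70 0 0 0 -0.2' 30; python3 -m jog '0 -40 -20 0 0 0 -0.2;0 -80 -20 0 0 0 -0.2;0 -120 -20 0 0 0 -0.2;0 -160 -20 0 0 0 -0.2;0 -190 0 0 0 0 -0.2;2 -203 0 0 0 0 -0.2;2 -203 0 0 0 0 -0.2;2 -203 0 0 0 0 -0.2' 30; python3 - <<'E'
from h import *
w=Cam('wrist');print(tool()[0])
w.crop(200,60,460,255,3,'k_w.png',20)
b=Cam('side')
b.crop(240,90,340,190,6,'k_d.png',10)
E
```

```text
clock: 7.42
ee_pos: [414.4, 355.6, 163.2]
orientation: [179.8, 0.3, 177.6]
ft_force: [1.5, 1.2, 0.8]
grip_width: 51.4
clock: 8.08
ee_pos: [402.1, 151.0, 158.0]
orientation: [180.0, 0.0, 177.5]
ft_force: [-0.4, -0.2, -0.2]
grip_width: 51.0
[402.38939914 151.71695408 158.09463435]
```

View pics/k_w.png

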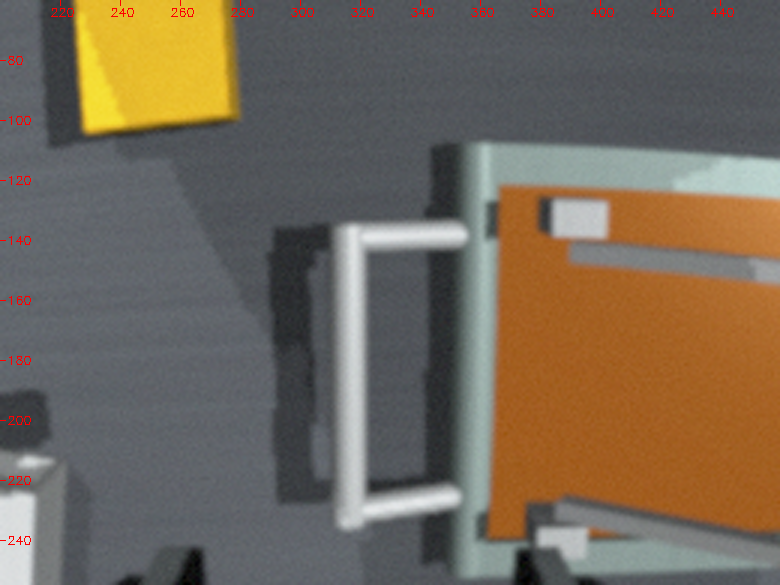

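View pics/k_d.png

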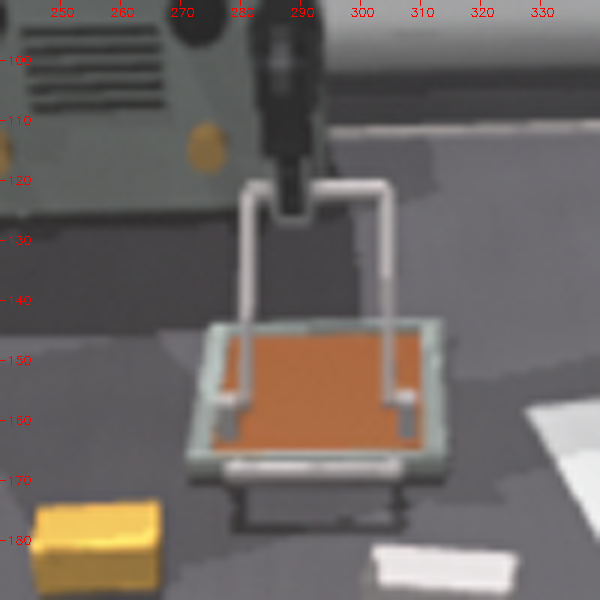

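```bash
python3 - <<'E'
from h import *
w=Cam('wrist')
A=w.at(316.5,135.5,26);B=w.at(316.8,235,26);print(A,B,np.linalg.norm(A-B),(A+B)/2,np.degrees(np.arctan2(*(B-A)[[1,0]])))
p,R=tool(); 
T=(A+B)/2; T[2]=-14.5; print(R.T@(T-p))
E
```

```text
[352.9129796  149.15019351  26.        ] [457.96914505 144.91133255  26.        ] 105.14164656050235 [405.44106233 147.03076303  26.        ] -2.310546686169074
[ -3.12554377  -5.15527475 172.57443674]
```

```bash
python3 -m jog '-3 -4.5 40 0 0 0 0.1;-3 -4.5 80 0 0 0 0.1;-3 -4.5 120 0 0 0 0.1;-3 -4.5 150 0 0 0 0.1;-3 -4.5 165 0 0 0 0.1;-3 -4.5 172 0 0 0 0.1;-3 -4.5 172 0 0 0 0.1;-3 -4.5 172 0 0 0 0.1' 30; python3 -m jog '0 0 0 0 0 0 1;0 0 0 0 0 0 1;0 0 0 0 0 0 1;0 0 0 0 0 0 1;0 0 0 0 0 0 1;0 0 0 0 0 0 1' 30
```

```text
clock: 8.9
ee_pos: [405.5, 147.5, -13.4]
orientation: [180.0, 0.0, 177.6]
ft_force: [0.5, 0.3, -0.2]
grip_width: 38.1
clock: 9.4
ee_pos: [406.0, 147.4, -12.9]
orientation: [179.9, 0.1, 177.6]
ft_force: [-1.1, 1.0, 8.4]
grip_width: 10.6
```

```bash
python3 -c "
import numpy as np
for f in list(range(0,100,5))+[100,105]:
    f=np.radians(f);print(round(np.degrees(f)),round(-235*np.cos(f)+18*np.sin(f)+235,1),-round(8+235*np.sin(f)+18*np.cos(f)-26,1))"
```

```text
0 0.0 -0.0
5 2.5 -20.4
10 6.7 -40.5
15 12.7 -60.2
20 20.3 -79.3
25 29.6 -97.6
30 40.5 -115.1
35 52.8 -131.5
40 66.5 -146.8
45 81.6 -160.9
50 97.7 -173.6
55 115.0 -184.8
60 133.1 -194.5
65 152.0 -202.6
70 171.5 -209.0
75 191.6 -213.7
80 211.9 -216.6
85 232.4 -217.7
90 253.0 -217.0
95 273.4 -214.5
100 293.5 -210.3
105 313.2 -204.3
```

```bash
python3 -m jog '0 1 -10 0 0 0 1;0 2.5 -20 0 0 0 1;0 4.5 -30 0 0 0 1;0 6.7 -40.5 0 0 0 1;0 9.5 -50 0 0 0 1;0 12.7 -60 0 0 0 1;0 20.3 -79 0 0 0 1;0 29.6 -97.6 0 0 0 1;0 40.5 -115 0 0 0 1;0 52.8 -131.5 0 0 0 1;0 66.5 -146.8 0 0 0 1;0 66.5 -146.8 0 0 0 1' 30;python3 - <<'E'
from h import *
b=Cam('side');a=Cam('scene')
b.crop(220,60,360,190,4,'l_d.png',10)
a.crop(370,120,490,240,5,'l_s.png',10)
cv2.imwrite('pics/l.png',np.hstack([cv2.resize(cv2.imread('pics/l_d.png'),(500,464)),cv2.resize(cv2.imread('pics/l_s.png'),(464,464))])[:, :964])
E
```

```text
clock: 10.4
ee_pos: [409.2, 215.4, 135.8]
orientation: [179.9, 0.2, 177.7]
ft_force: [0.5, -3.5, -0.8]
grip_width: 9.9
```

View pics/l_s.png

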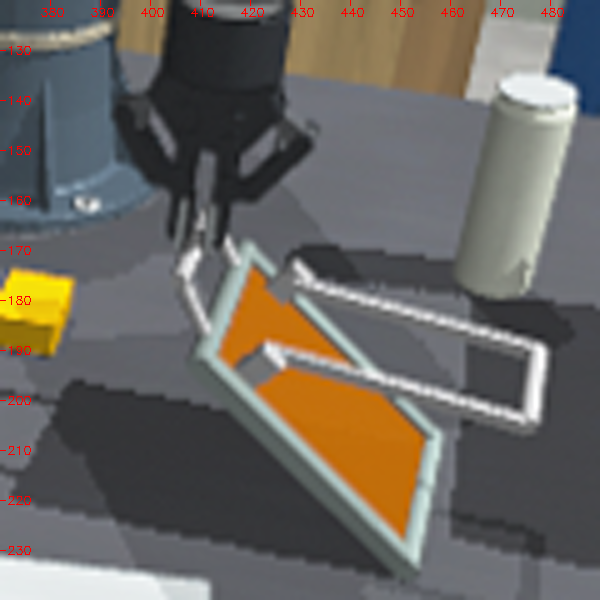

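View pics/l_d.png

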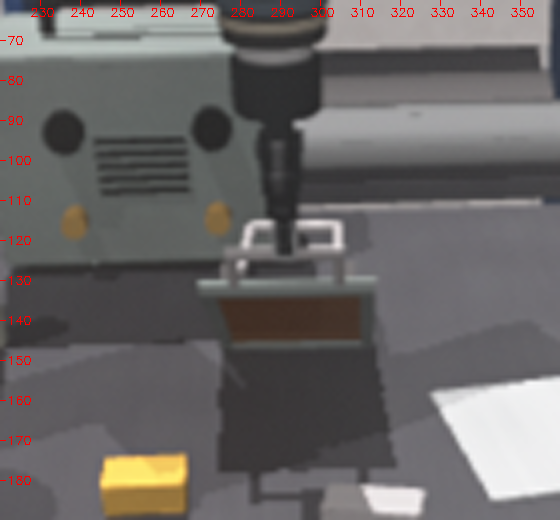

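```bash
python3 -m jog '0 15 -14 0 0 0 1;0 31 -27 0 0 0 1;0 48.5 -38 0 0 0 1;0 66.6 -47.7 0 0 0 1;0 85.5 -55.8 0 0 0 1;0 105 -62.2 0 0 0 1;0 125 -67 0 0 0 1;0 145.4 -70 0 0 0 1;0 166 -71 0 0 0 1;0 186.5 -70.2 0 0 0 1;0 200 -69 0 0 0 1;0 200 -69 0 0 0 1' 30;python3 - <<'E'
from h import *
b=Cam('side');a=Cam('scene')
b.crop(220,40,360,180,4,'m_d.png',10)
a.crop(370,100,490,240,4,'m_s.png',10)
E
```

```text
clock: 11.5
ee_pos: [417.5, 416.7, 204.2]
orientation: [179.6, 0.2, 177.7]
ft_force: [-2.1, 3.7, 38.2]
grip_width: 9.9
```

View pics/m_s.png

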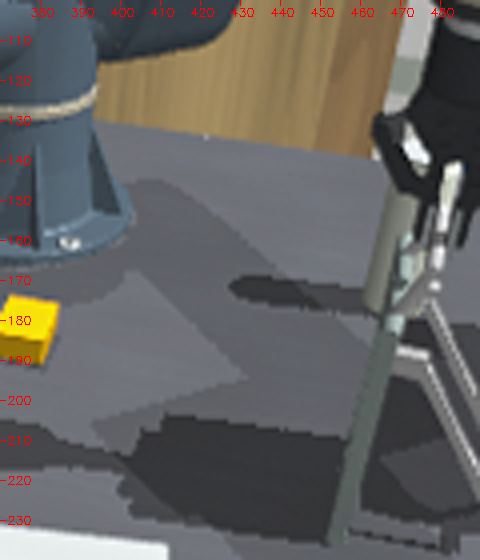

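View pics/m_d.png

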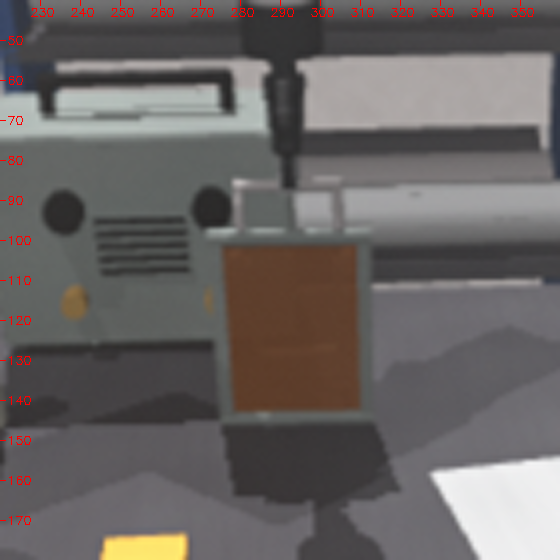

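```bash
python3 -m jog '0 0 -5 0 0 0 1;0 0 -12 0 0 0 1;0 0 -20 0 0 0 1;0 0 -28 0 0 0 1;0 0 -28 0 0 0 1;0 0 -28 0 0 0 1' 40;python3 - <<'E'
from h import *
b=Cam('side');a=Cam('scene')
b.crop(220,40,360,180,4,'n_d.png',10)
a.crop(400,100,520,240,4,'n_s.png',10)
w=Cam('wrist'); w.crop(120,60,560,390,1,'n_w.png')
E
```

```text
clock: 12.1
ee_pos: [416.4, 413.2, 229.8]
orientation: [180.0, 0.0, 177.6]
ft_force: [0.4, -0.2, -5.6]
grip_width: 10.0
```

View pics/n_s.png

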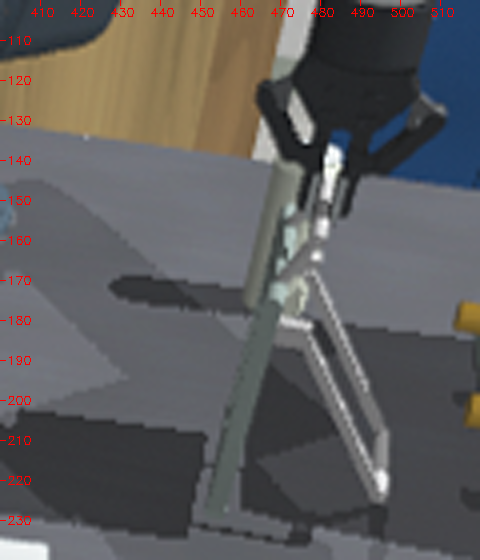

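View pics/n_w.png

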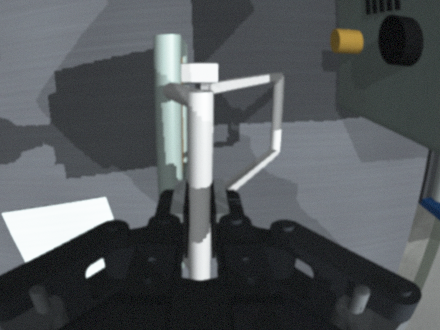

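```bash
python3 -m jog '-10 -10 0 0 0 -0.01 1;-25 -25 0 0 0 -0.02 1;-45 -44 0 0 0 -0.04 1;-68 -66 0 0 0 -0.06 1;-92 -90 0 0 0 -0.08 1;-117 -114 0 0 0 -0.1 1;-142 -138 0 0 0 -0.12 1;-167 -162 0 0 0 -0.14 1;-190 -185 0 0 0 -0.16 1;-210 -204 0 0 0 -0.18 1;-228 -221 0 0 0 -0.2 1;-240 -233 0 0 0 -0.21 1' 40; python3 -m jog '0 0 0 0 0 0 1;0 0 0 0 0 0 1' ;python3 - <<'E'
from h import *
p,R=tool();print(p,R.T@(np.array([657.5,158.3,p[2]])-p))
b=Cam('side');a=Cam('scene')
b.crop(280,60,440,200,4,'o_d.png',10)
a.crop(330,120,450,300,4,'o_s.png',10)
E
```

```text
clock: 13.25
ee_pos: [647.3, 168.1, 228.8]
orientation: [-180.0, -0.1, -170.4]
ft_force: [0.5, -0.7, -5.6]
grip_width: 10.0
clock: 13.42
ee_pos: [646.5, 169.4, 228.7]
orientation: [-180.0, -0.1, -170.5]
ft_force: [-1.9, -0.7, -5.9]
grip_width: 10.1
[646.4587026  169.38674365 228.72908318] [-9.04928744e+00 -1.27646561e+01 -9.16152970e-03]
```

View pics/o_s.png

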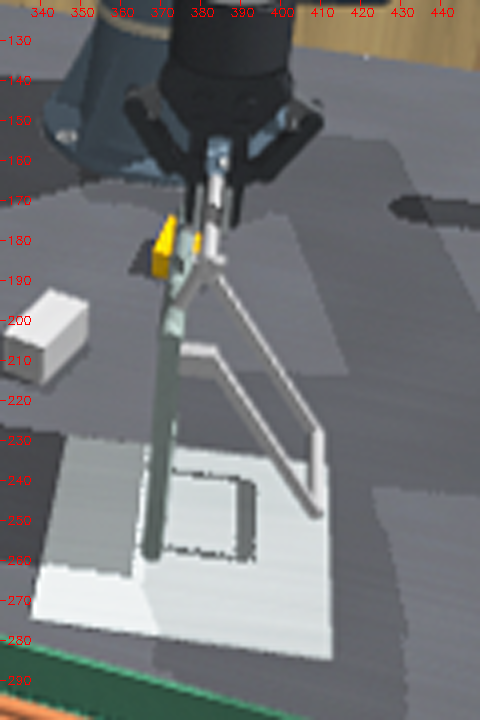

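View pics/o_d.png

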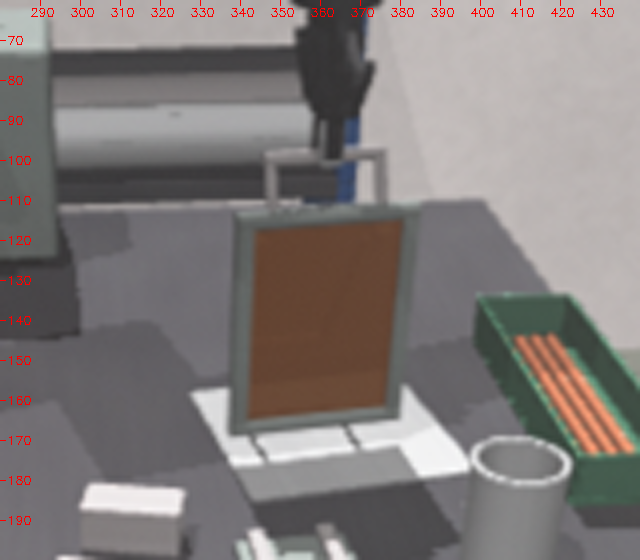

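```bash
python3 - <<'E'
from h import *
b=Cam('side');a=Cam('scene')
Z=tri([(a,(368.5,259)),(b,(379.5,163))]);print(Z,a.pr(Z),b.pr(Z))
# foot near corner scene (409.5,248) ; guess plane
c=np.array([663.6,181.65,0]);t=np.radians(9.77);
def pl(P):
    d=np.array(P)-c;return np.array([d[0]*np.cos(t)+d[1]*np.sin(t),-d[0]*np.sin(t)+d[1]*np.cos(t),d[2]])
print(pl(Z),pl([646.5,169.4,0]))
for z in (30,45,60): print(z,pl(a.at(409.5,248,z)))
E
```

```text
[724.26888934 165.99224002  26.41984814] [367.27751612 260.34751501] [378.52173038 161.97405868]
[ 57.13198109 -25.72579092  26.41984814] [-18.93074232  -9.17057769   0.        ]
30 [-15.01507603  93.62970824  30.        ]
45 [ 2.45301954 91.52206227 45.        ]
60 [19.92111512 89.4144163  60.        ]
```

```bash
python3 -m jog '-5 -12 0 0 0 0 1;-10 -25 0 0 0 0 1;-10 -33 0 0 0 0 1;-10 -33 5 0 0 0 1;-10 -33 10 0 0 0 1;-10 -33 14 0 0 0 1;-10 -33 14 0 0 0 1' 40; python3 -m jog '0 0 3 0 0 0 1;0 0 3 0 0 0 1' 40
```

```text
clock: 14.2
ee_pos: [661.0, 139.6, 214.5]
orientation: [180.0, -0.1, -170.4]
ft_force: [0.2, -0.8, -6.7]
grip_width: 10.2
clock: 14.37
ee_pos: [661.3, 139.7, 212.3]
orientation: [180.0, -0.0, -170.3]
ft_force: [-0.0, 0.3, -5.7]
grip_width: 9.9
```

```bash
python3 -m jog '0 0 2 0 0 0 1;0 0 2 0 0 0 1' 40; python3 -m jog '0 0 2 0 0 0 1;0 0 2 0 0 0 1' 40;  python3 -m jog '0 0 2 0 0 0 1;0 0 2 0 0 0 1' 40; python3 - <<'E'
from h import *
b=Cam('side');a=Cam('scene')
b.crop(280,60,440,200,4,'p_d.png',10)
a.crop(330,120,450,300,4,'p_s.png',10)
E
```

```text
clock: 14.53
ee_pos: [661.5, 139.6, 210.5]
orientation: [-180.0, -0.0, -170.4]
ft_force: [-0.5, 0.2, -5.2]
grip_width: 10.1
clock: 14.7
ee_pos: [661.5, 139.5, 208.5]
orientation: [-180.0, -0.0, -170.4]
ft_force: [-0.3, -0.2, -6.4]
grip_width: 10.6
clock: 14.87
ee_pos: [661.7, 139.6, 207.6]
orientation: [180.0, 0.1, -170.4]
ft_force: [-1.5, 0.2, 1.0]
grip_width: 10.0
```

View pics/p_s.png

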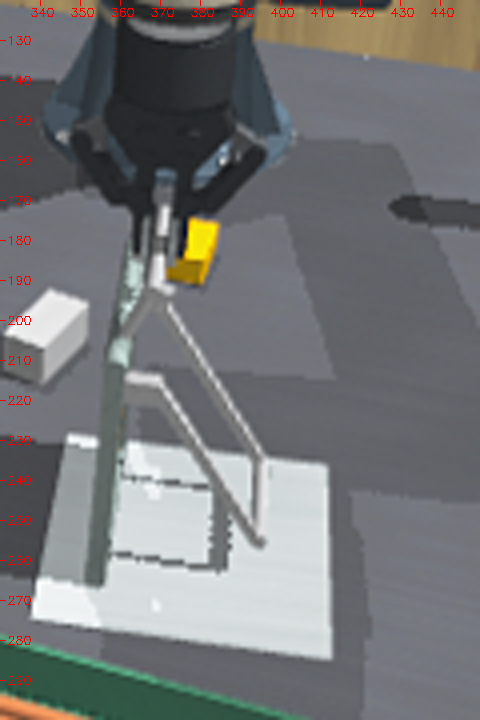

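View pics/p_d.png

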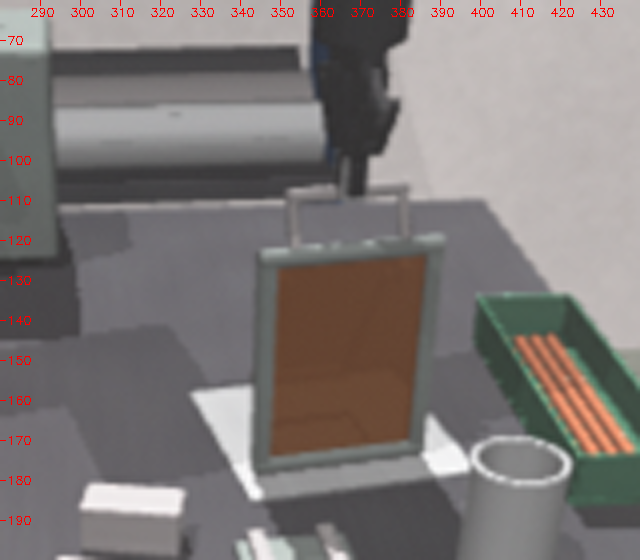

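```bash
cat >> h.py <<'E'
def pl(P):
    c=np.array([663.6,181.65,0]);t=np.radians(9.77)
    d=np.array(P)-c;return np.array([d[0]*np.cos(t)+d[1]*np.sin(t),-d[0]*np.sin(t)+d[1]*np.cos(t),d[2]]).round(1)
E
python3 - <<'E'
from h import *
a=Cam('scene');b=Cam('side')
print(pl(a.at(354.5,266,5)),pl(b.at(385,173.5,5)),pl(b.at(344,178,5)),pl(tool()[0]))
print(pl(a.at(347,228.5,3)),pl(a.at(338,274.5,3)))
for z in (30,35,40,45): print(z,pl(a.at(395.5,256,z)),pl(a.at(396,235,z)))
E
```

```text
[ 64.7 -60.7   5. ] [ 63.5 -77.5   5. ] [-89.5 -71.8   5. ] [ -9.1 -41.1 207.5]
[-105.7 -104.     3. ] [ 105.2 -103.2    3. ]
30 [27.7 53.4 30. ] [-68.5  53.   30. ]
35 [33.2 52.9 35. ] [-62.3  52.6  35. ]
40 [38.8 52.5 40. ] [-56.1  52.1  40. ]
45 [44.3 52.1 45. ] [-50.   51.7  45. ]
```

```bash
python3 -m jog '0 6 1 0 0 0 1;0 12 1.5 0 0 0 1;0 19 2.5 0 0 0 1;0 26 4 0 0 0 1;0 32 5.5 0 0 0 1;0 37 7 0 0 0 1;0 42 8.5 0 0 0 1;0 47 10 0 0 0 1;0 50 11 0 0 0 1;0 50 11 0 0 0 1' 30; python3 - <<'E'
from h import *
b=Cam('side');a=Cam('scene')
b.crop(280,60,440,200,4,'q_d.png',10)
a.crop(330,120,450,300,4,'q_s.png',10)
E
```

```text
clock: 15.9
ee_pos: [653.1, 189.8, 196.1]
orientation: [180.0, 0.0, -170.3]
ft_force: [-3.3, 2.9, 7.6]
grip_width: 10.2
```

View pics/q_s.png

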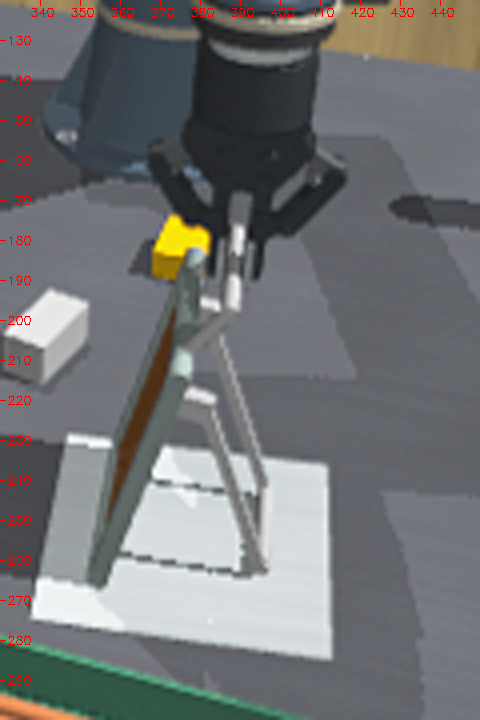

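```bash
python3 -m jog '0 2 1 0 0 0 1;0 2 1 0 0 0 0.6;0 2 1 0 0 0 0.4;0 2 1 0 0 0 0.2;0 2 1 0 0 0 0.1;0 2 1 0 0 0 0.1;0 2 -10 0 0 0 0.1;0 2 -30 0 0 0 0.1;0 2 -60 0 0 0 0.1;0 2 -90 0 0 0 0.1;0 2 -90 0 0 0 0.1' 30; python3 - <<'E'
from h import *
b=Cam('side');a=Cam('scene')
b.crop(280,60,440,200,4,'r_d.png',10)
a.crop(330,120,450,300,4,'r_s.png',10)
E
```

```text
clock: 16.92
ee_pos: [653.8, 190.9, 290.6]
orientation: [180.0, 0.4, -170.4]
ft_force: [1.0, 0.6, 0.9]
grip_width: 37.9
```

View pics/r_s.png

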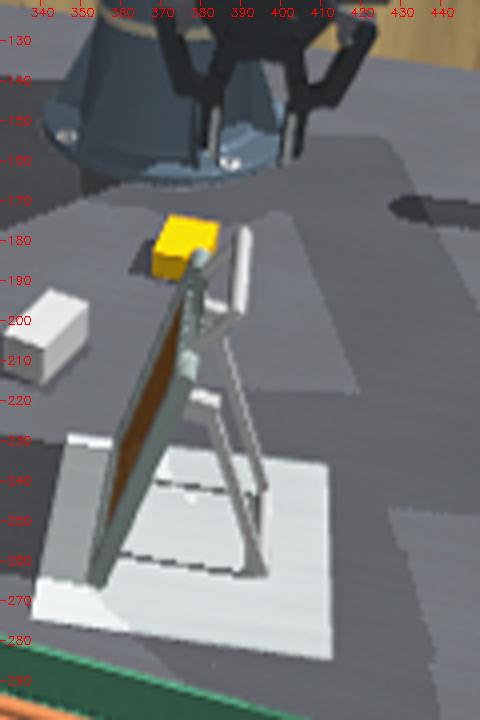

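View pics/r_d.png

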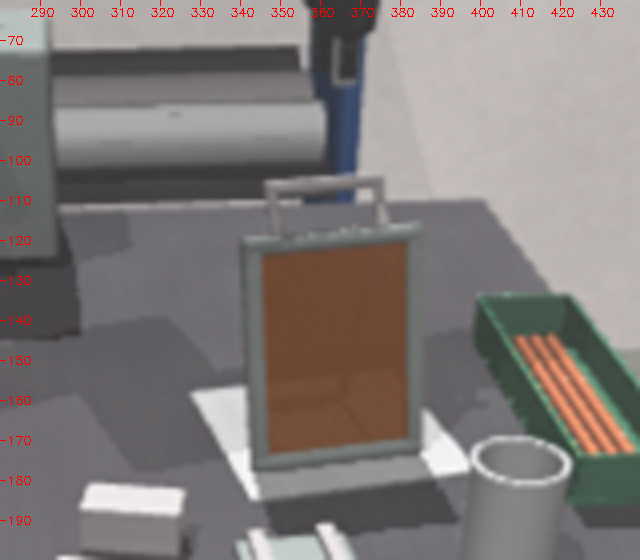

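```bash
python3 -m jog '10 -30 -20 0 0 0 -0.4;30 -70 -40 0 0 0.05 -0.4;50 -105 -60 0 0 0.1 -0.4;70 -140 -60 0 0 0.168 -0.4;90 -175 -60 0 0 0.168 -0.4;110 -210 -60 0 0 0.168 -0.4;130 -245 -60 0 0 0.168 -0.4;150 -280 -60 0 0 0.168 -0.4;174 -315 -60 0 0 0.168 -0.4;174 -315 -60 0 0 0.168 -0.4;174 -315 -60 0 0 0.168 -0.4' 30; python3 - <<'E'
from h import *
w=Cam('wrist');print(tool())
cv2.imwrite('pics/s_w.png',cv2.resize(w.img,(800,500)))
b=Cam('side');b.crop(280,60,440,200,4,'s_d.png',10)
E
```

```text
clock: 17.93
ee_pos: [532.6, -151.0, 344.7]
orientation: [180.0, -0.1, 179.8]
ft_force: [0.4, 0.1, -0.2]
grip_width: 59.8
(array([ 533.30906086, -149.56136751,  344.68633498]), array([[-9.99997304e-01,  1.87604766e-03, -1.36852300e-03],
       [ 1.87527628e-03,  9.99998082e-01,  5.64723148e-04],
       [ 1.36957982e-03,  5.62155267e-04, -9.99998904e-01]]))
```

View pics/s_w.png

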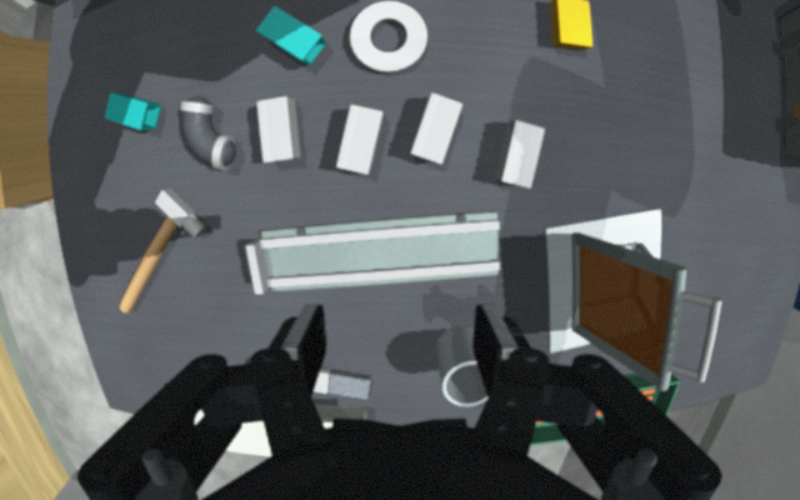

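```bash
python3 - <<'E'
from h import *
w=Cam('wrist')
w.crop(190,165,410,240,3,'t_rail.png',10)
w.crop(190,68,450,155,3,'t_tubes.png',10)
E
```

```text
(no output)
```

View pics/t_rail.png

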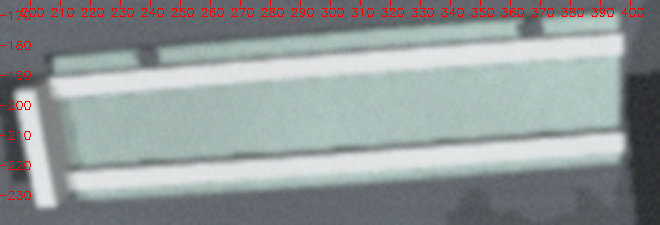

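View pics/t_tubes.png

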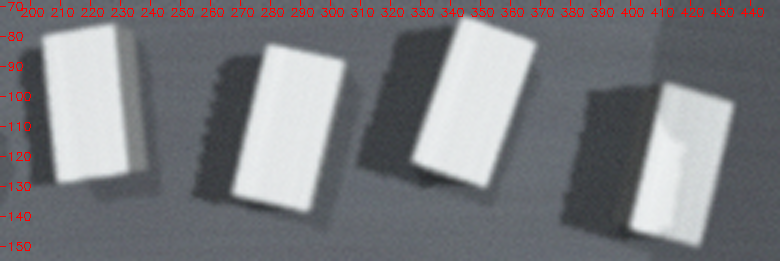

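```bash
cat > m2.py <<'E'
from h import *
def meas(w,quad,z=40):
    P=np.array([w.at(u,v,z) for u,v in quad]); c=P.mean(0)
    ax=(P[2]+P[3]-P[0]-P[1])/2; wd=(P[1]+P[2]-P[0]-P[3])/2
    return c.round(1),np.linalg.norm(ax).round(1),np.linalg.norm(wd).round(1),np.degrees(np.arctan2(ax[1],ax[0])).round(1),np.degrees(np.arctan2(wd[1],wd[0])).round(1)
if __name__=='__main__':
    w=Cam('wrist')
    L=lambda l,o,k=3:[(o[0]+x/k,o[1]+y/k) for x,y in l]
    for n,q in dict(Ta=[(44,36),(114,24),(128,173),(58,183)],Tb=[(268,44),(345,61),(311,213),(232,195)],Tc=[(463,15),(537,42),(487,188),(412,162)],Td=[(663,82),(734,101),(701,247),(630,230)]).items():
        print(n,*meas(w,L(q,(190,68))))
    r=[w.at(*p,20) for p in L([(622,57),(62,98),(622,137),(75,172)],(190,165))]
    s=[w.at(*p,45) for p in L([(38,89),(57,205)],(190,165))]
    for p in r+s: print(p.round(1))
    y1=(r[0]-r[1]);y2=r[2]-r[3]; print(np.degrees(np.arctan2(-y1[0],y1[1])),np.degrees(np.arctan2(-y2[0],y2[1])),np.linalg.norm(r[0]-r[2]))
    d=s[1]-s[0];print('stop',np.degrees(np.arctan2(d[1],d[0])),(s[0]+s[1])/2,'open end mid',(r[0]+r[2])/2, np.linalg.norm(((r[0]+r[2])/2-(s[0]+s[1])/2)[:2]))
E
python3 m2.py
```

```text
Ta [ 440.  -309.6   40. ] 80.2 39.8 4.5 94.8
Tb [ 457.5 -201.    40. ] 80.6 41.4 -13.4 76.2
Tc [ 443.6 -105.9   40. ] 80.8 40.5 -18.3 71.3
Td [472.6   5.7  40. ] 81.2 41.2 -11.2 79.5
[577.3 -18.2  20. ]
[ 601.5 -339.7   20. ]
[624.6 -14.8  20. ]
[ 647.2 -336.2   20. ]
[ 589.3 -344.3   45. ]
[ 658.4 -340.5   45. ]
4.299394055534266 4.009917234908159 47.466745211359
stop 3.111107270130404 [ 623.87084274 -342.40728213   45.        ] open end mid [600.95327468 -16.49148624  20.        ] 326.7205548043626
```

```bash
cat > go.py <<'E'
import sys
from h import *
x,y,z,yaw=map(float,sys.argv[1:5])
d,r=delta([x,y,z],eul([180,0,yaw])); print('shift',d.round(1),'turn',r.round(3),'rows>=',int(np.ceil(max(np.linalg.norm(d)/41.7,np.degrees(np.linalg.norm(r))/7.16))))
E
python3 go.py 440 -309.6 90 184.5; python3 - <<'E'
from h import *
w=Cam('wrist'); print(w.at(235*.8,152*.8,24),w.at(222*.8,170*.8,24),w.at(236*.8,145*.8,24))
E
```

```text
shift [  94.4 -161.8  255. ] turn [ 0.001 -0.001 -0.077] rows>= 8
[ 467.93027204 -370.78293257   24.        ] [ 491.28491623 -392.17399476   24.        ] [ 458.52539329 -368.86554422   24.        ]
```

```bash
python3 -m jog '20 -35 0 0 0 -0.03 -0.4;40 -70 30 0 0 -0.077 -0.4;60 -103 60 0 0 -0.077 -0.4;80 -137 90 0 0 -0.077 -0.4;94 -162 120 0 0 -0.077 -0.4;94 -162 150 0 0 -0.077 -0.4;94 -162 190 0 0 -0.077 -0.4;94 -162 230 0 0 -0.077 -0.4;94 -162 255 0 0 -0.077 -0.4;94 -162 255 0 0 -0.077 -0.4;94 -162 255 0 0 -0.077 -0.4' 40; python3 go.py 440 -309.6 -19 184.5;  python3 - <<'E'
from h import *
w=Cam('wrist')
w.crop(190,120,450,380,3,'u_w.png',20)
E
```

```text
clock: 19.1
ee_pos: [439.9, -309.9, 90.4]
orientation: [179.9, -0.1, -175.5]
ft_force: [0.7, -0.6, 1.6]
grip_width: 59.9
shift [-4.000e-01  1.000e-01  1.094e+02] turn [ 0.002 -0.002 -0.   ] rows>= 3
```

View pics/u_w.png

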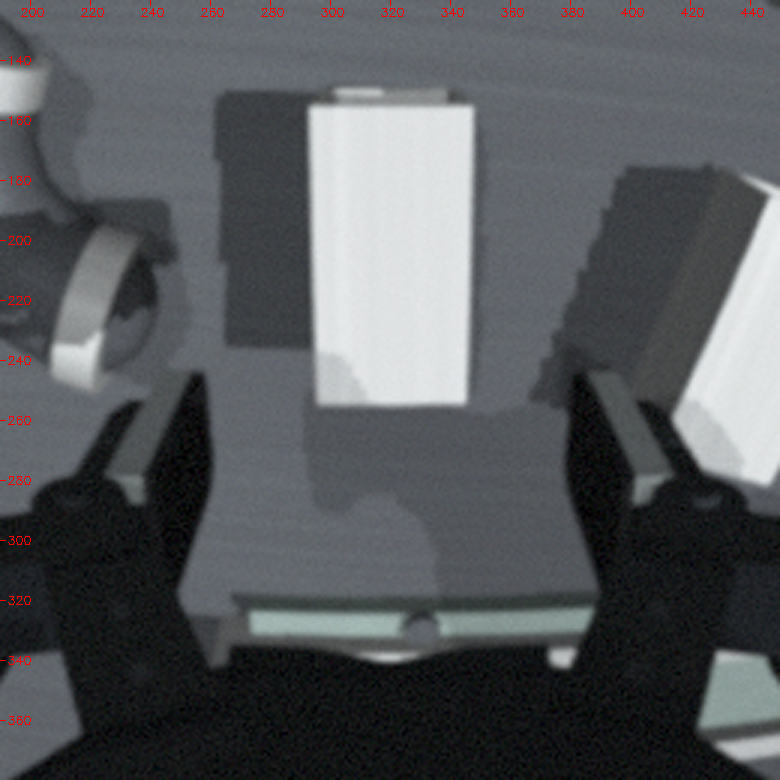

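```bash
python3 -m jog '0 0 40 0 0 0 -0.4;0 0 75 0 0 0 -0.4;0 0 100 0 0 0 -0.4;0 0 109 0 0 0 -0.4;0 0 109 0 0 0 -0.4' 60;  python3 -m jog '0 0 0 0 0 0 0.5;0 0 0 0 0 0 0.5;0 0 0 0 0 0 0.5;0 0 0 0 0 0 0.5' 60; python3 - <<'E'
from h import *
b=Cam('side'); b.crop(250,190,370,310,6,'v_d.png',10)
E
```

```text
clock: 19.57
ee_pos: [440.5, -310.9, -18.1]
orientation: [180.0, -0.0, -175.5]
ft_force: [0.0, 1.0, 0.3]
grip_width: 59.5
clock: 19.9
ee_pos: [441.9, -312.0, -15.6]
orientation: [-179.9, 0.2, -175.6]
ft_force: [-0.4, 0.6, 7.6]
grip_width: 38.9
```

View pics/v_d.png

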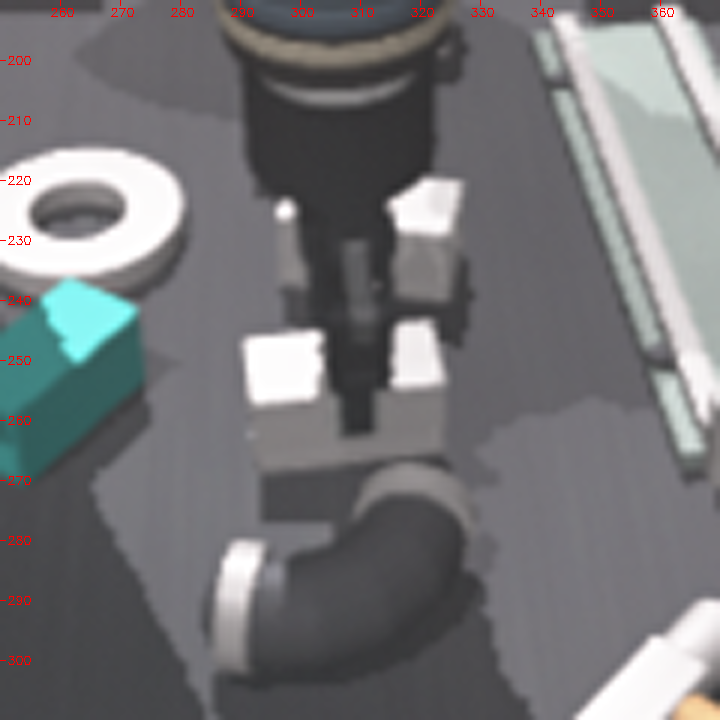

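```bash
python3 -m jog '0 0 -20 0 0 0 0.5;0 0 -50 0 0 0 0.5;0 0 -75 0 0 0 0.5;0 0 -75 0 0 0 0.5' 60; python3 go.py 620.9 -298.2 60 94.05
```

```text
clock: 20.28
ee_pos: [443.2, -313.2, 63.5]
orientation: [-179.7, 0.4, -175.6]
ft_force: [1.0, -0.7, -1.3]
grip_width: 38.8
shift [-178.3    1.2    4.7] turn [1.000e-03 1.000e-02 1.577e+00] rows>= 13
```

```bash
python3 -m jog '-15 0 -10 0 0 0.12 0.5;-30 0 -10 0 0 0.24 0.5;-45 0 -10 0 0 0.36 0.5;-60 0 -10 0 0 0.48 0.5;-75 0 -10 0 0 0.6 0.5;-90 0 -10 0 0 0.72 0.5;-105 0 -10 0 0 0.84 0.5;-120 0 -10 0 0 0.96 0.5;-135 0 -10 0 0 1.08 0.5;-150 0 -10 0 0 1.2 0.5;-165 0 -10 0 0 1.32 0.5;-175 0 -10 0 0 1.44 0.5' 60; python3 go.py 620.9 -298.2 60 94.05
```

```text
clock: 21.28
ee_pos: [616.3, -297.5, 68.0]
orientation: [179.9, 0.1, 101.6]
ft_force: [0.2, 0.2, -3.2]
grip_width: 39.1
shift [-1.6  4.4  8. ] turn [0.002 0.001 0.132] rows>= 2
```

```bash
python3 -m jog '-1.6 4.4 0 0 0 0.132 0.5;-1.6 4.4 0 0 0 0.132 0.5;-1.6 4.4 0 0 0 0.132 0.5' 60; python3 go.py 620.9 -298.2 60 94.05;  python3 - <<'E'
from h import *
w=Cam('wrist')
w.crop(190,100,450,380,3,'w_w.png',20)
b=Cam('side'); b.crop(300,160,440,280,5,'w_d.png',10)
E
```

```text
clock: 21.53
ee_pos: [619.5, -298.3, 67.5]
orientation: [180.0, 0.0, 94.6]
ft_force: [-0.3, -0.2, -3.0]
grip_width: 38.5
shift [-0.   1.4  7.5] turn [0.001 0.001 0.009] rows>= 1
```

View pics/w_w.png

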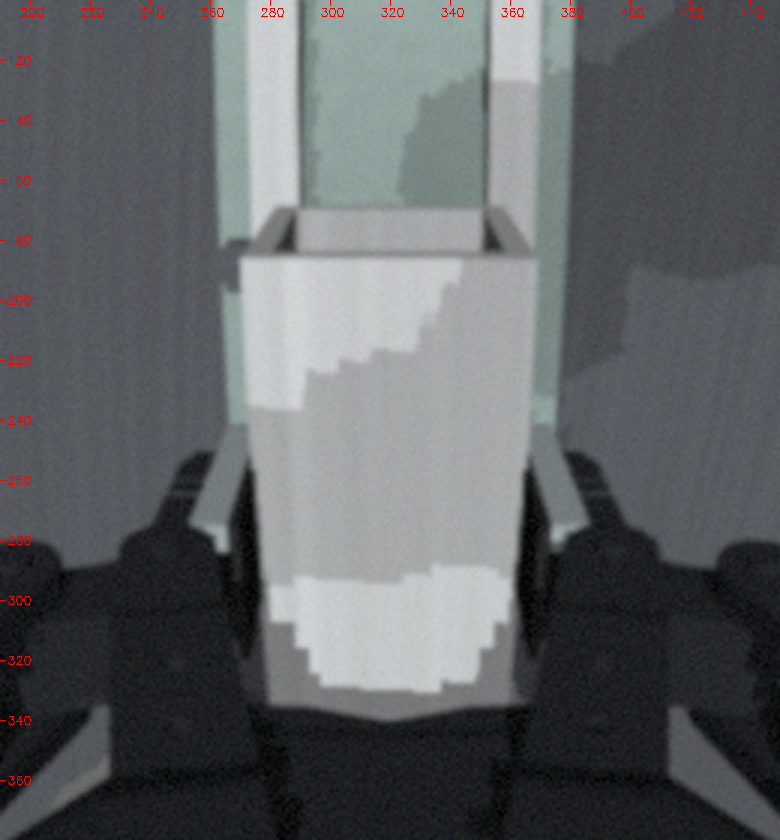

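View pics/w_d.png

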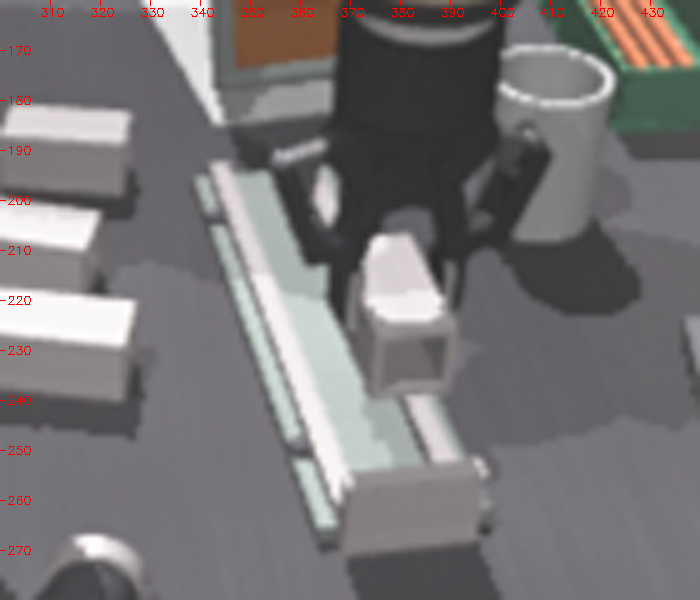

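```bash
python3 -m jog '0 1.5 0 0 0 0.008 0.5;0 1.5 20 0 0 0.008 0.5;0 1.5 40 0 0 0.008 0.5;0 1.5 52 0 0 0.008 0.5;0 1.5 58 0 0 0.008 0.5;0 1.5 64 0 0 0.008 0.5;0 1.5 68 0 0 0.008 0.5;0 1.5 70 0 0 0.008 0.5;0 1.5 70 0 0 0.008 0.5' 60; python3 go.py 620.9 -298.2 -8.5 94.05;  python3 - <<'E'
from h import *
w=Cam('wrist')
w.crop(190,100,450,380,3,'x_w.png',20)
b=Cam('side'); b.crop(300,160,440,280,5,'x_d.png',10)
E
```

```text
clock: 22.38
ee_pos: [620.7, -298.1, -3.1]
orientation: [180.0, 0.0, 93.9]
ft_force: [-0.8, -0.1, -2.5]
grip_width: 39.1
shift [-0.1  0.1  5.4] turn [ 0.     0.    -0.002] rows>= 1
```

View pics/x_d.png

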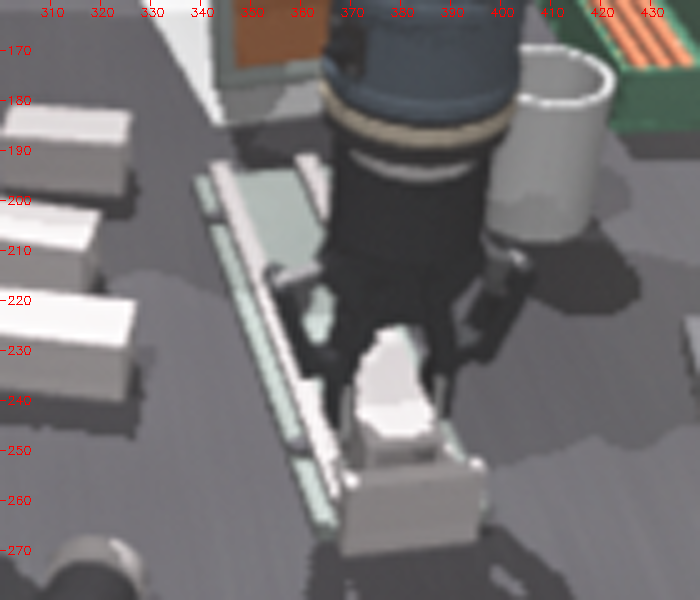

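```bash
python3 -m jog '0 0 2 0 0 0 0.5;0 0 4 0 0 0 0.5;0 0 4 0 0 0 0.5' 60;python3 -m jog '0 0 1 0 0 0 0.5;0 0 1.5 0 0 0 0.5;0 0 1.5 0 0 0 0.5' 60
```

```text
clock: 22.73
ee_pos: [621.3, -298.3, -5.5]
orientation: [179.9, 0.1, 93.9]
ft_force: [-6.0, 3.6, 16.1]
grip_width: 39.2
clock: 22.98
ee_pos: [621.3, -298.3, -5.6]
orientation: [179.9, 0.1, 93.9]
ft_force: [-12.4, 7.0, 35.4]
grip_width: 39.1
```

```bash
python3 -m jog '0 0 -2 0 0 0 0.5;-2 0 -2.5 0 0 0 0.5;-4 0 -2.5 0 0 0 0.5;-5 0 -2.5 0 0 0 0.5' 60;python3 -m jog '-1 0 0 0 0 0 0.5;-2 0 0 0 0 0 0.5' 60; python3 -m jog '-1 0 0 0 0 0 0.5;-2 0 0 0 0 0 0.5' 60
```

```text
clock: 23.32
ee_pos: [621.7, -302.8, -5.5]
orientation: [179.9, -0.0, 93.9]
ft_force: [-0.0, 6.7, 11.2]
grip_width: 38.9
clock: 23.48
ee_pos: [622.0, -304.7, -5.5]
orientation: [179.9, -0.0, 93.9]
ft_force: [-0.6, 6.7, 11.3]
grip_width: 38.8
clock: 23.65
ee_pos: [622.1, -305.9, -5.5]
orientation: [179.9, -0.1, 93.9]
ft_force: [-2.3, 17.2, 15.6]
grip_width: 39.1
```

```bash
python3 -m jog '0 0 -1 0 0 0 -0.3;0 0 -1 0 0 0 -0.3;0 0 -1 0 0 0 -0.3;0 0 -30 0 0 0 -0.3;0 0 -70 0 0 0 -0.3;0 0 -100 0 0 0 -0.4;40 0 -100 0 0 -0.1 -0.4;40 0 -100 0 0 -0.1 -0.4' 60;  python3 - <<'E'
from h import *
w=Cam('wrist');print(tool()[0])
cv2.imwrite('pics/y_w.png',w.img)
a=Cam('scene'); a.crop(205,135,365,255,5,'y_s.png',10)
E
```

```text
clock: 24.32
ee_pos: [619.8, -263.8, 96.0]
orientation: [179.8, 0.0, 100.1]
ft_force: [-0.7, 1.7, -1.7]
grip_width: 60.0
[ 619.08146242 -265.2713104    94.71777921]
```

View pics/y_w.png

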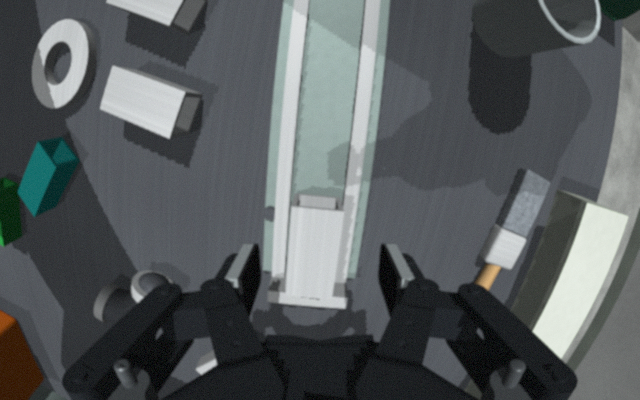

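View pics/y_s.png

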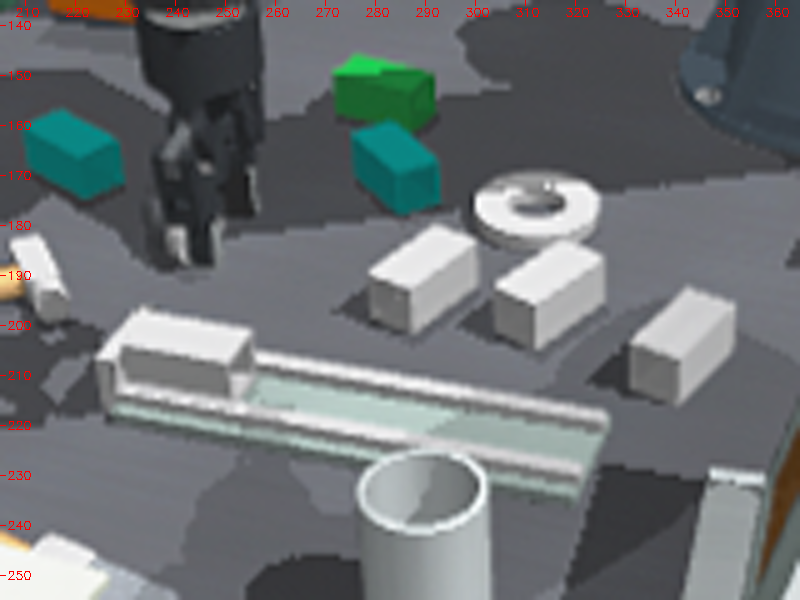

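```bash
python3 go.py 457.5 -201 95 166.4
```

```text
shift [  91.6 -147.9   -1.1] turn [-0.     0.    -1.164] rows>= 10
```

```bash
python3 -m jog '9 -15 0 0 0 -0.12 -0.4;18 -30 0 0 0 -0.24 -0.4;27 -44 0 0 0 -0.36 -0.4;36 -59 0 0 0 -0.48 -0.4;46 -74 0 0 0 -0.6 -0.4;55 -89 0 0 0 -0.72 -0.4;64 -104 0 0 0 -0.84 -0.4;73 -118 0 0 0 -0.96 -0.4;82 -133 0 0 0 -1.08 -0.4;92 -148 0 0 0 -1.164 -0.4;92 -148 0 0 0 -1.164 -0.4;92 -148 0 0 0 -1.164 -0.4' 60; python3 go.py 457.5 -201 -19 166.4; python3 - <<'E'
from h import *
w=Cam('wrist')
w.crop(190,120,450,320,3,'z_w.png',20)
E
```

```text
clock: 25.42
ee_pos: [456.9, -201.7, 93.6]
orientation: [-180.0, -0.0, 166.2]
ft_force: [1.1, 0.2, -0.4]
grip_width: 60.1
shift [ -0.4   0.8 112.6] turn [-0.    -0.    -0.004] rows>= 3
```

View pics/z_w.png

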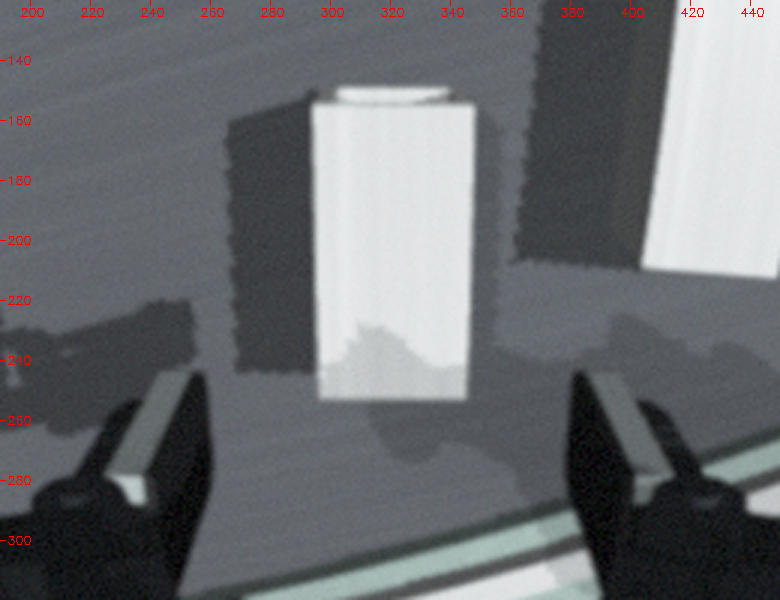

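Aligned on the tube (centre column ≈320). Descend and grip.

```bash
python3 -m jog '0 0.5 40 0 0 0 -0.4;0 0.5 75 0 0 0 -0.4;0 0.5 100 0 0 0 -0.4;0 0.5 111 0 0 0 -0.4;0 0.5 111 0 0 0 -0.4;0 0.5 111 0 0 0 0.5;0 0.5 111 0 0 0 0.5;0 0.5 111 0 0 0 0.5;0 0.5 111 0 0 0 0.5' 60; python3 -m jog '0 0 -20 0 0 0 0.5;0 0 -50 0 0 0 0.5;0 0 -85 0 0 0 0.5;0 0 -85 0 0 0 0.5' 60; python3 go.py 615.1 -216.6 68 94.05
```

```text
clock: 26.22
ee_pos: [458.2, -201.1, -16.4]
orientation: [-180.0, 0.1, 166.3]
ft_force: [1.0, -0.6, 2.8]
grip_width: 39.2
clock: 26.55
ee_pos: [460.6, -202.1, 74.0]
orientation: [-179.9, 0.5, 166.3]
ft_force: [3.2, -1.1, -1.4]
grip_width: 39.1
shift [-153.5   22.5    7.2] turn [0.004 0.008 1.261] rows>= 11
```

```bash
python3 -m jog '-14 2 0 0 0 0.115 0.5;-28 4 0 0 0 0.23 0.5;-42 6 0 0 0 0.345 0.5;-56 8 0 0 0 0.46 0.5;-70 10 0 0 0 0.575 0.5;-84 12 0 0 0 0.69 0.5;-98 14 0 0 0 0.8 0.5;-112 16 0 0 0 0.92 0.5;-126 18 0 0 0 1.035 0.5;-140 20 0 0 0 1.15 0.5;-153 22 0 0 0 1.261 0.5;-153 22 0 0 0 1.261 0.5' 60;python3 -m jog '0 0 0 0 0 0 0.5'; python3 go.py 615.6 -219 68 94.05; python3 - <<'E'
from h import *
w=Cam('wrist')
w.crop(190,100,450,380,3,'A_w.png',20)
E
```

```text
clock: 27.55
ee_pos: [613.2, -215.6, 67.4]
orientation: [179.9, 0.0, 93.7]
ft_force: [1.7, -0.4, -2.8]
grip_width: 38.9
clock: 27.63
ee_pos: [611.4, -215.5, 67.4]
orientation: [-180.0, -0.0, 94.2]
ft_force: [-0.2, -0.3, -2.3]
grip_width: 38.7
shift [-3.8  3.9 -0.6] turn [-0.    -0.     0.003] rows>= 1
```

View pics/A_w.png

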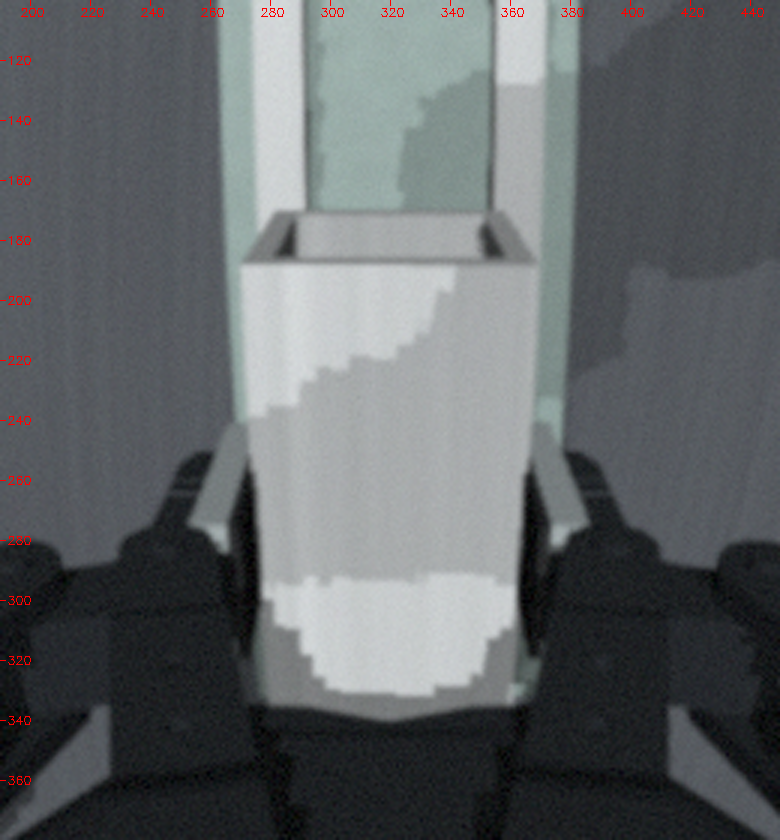

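```bash
python3 -m jog '-3 2.8 10 0 0 0 0.5;-3 2.8 20 0 0 0 0.5;-3 2.8 20 0 0 0 0.5;-3 2.8 20 0 0 0 0.5' 60; python3 go.py 615.6 -219 68 94.05; python3 - <<'E'
from h import *
w=Cam('wrist')
w.crop(230,80,410,200,4,'B_w.png',20)
E
```

```text
clock: 28.02
ee_pos: [613.2, -218.1, 46.6]
orientation: [-179.9, -0.0, 94.1]
ft_force: [0.7, -0.2, -2.1]
grip_width: 38.7
shift [ -1.1   2.3 -21.4] turn [-0.002 -0.001  0.001] rows>= 1
```

View pics/B_w.png

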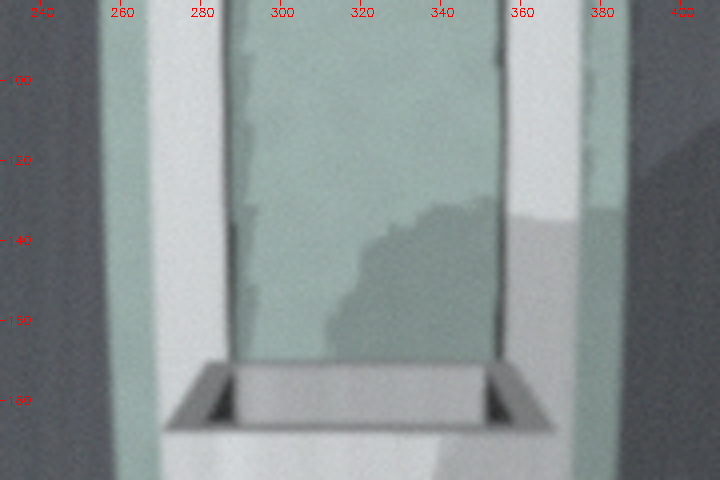

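```bash
python3 -m jog '0 1.2 15 0 0 0 0.5;0 1.2 30 0 0 0 0.5;0 1.2 38 0 0 0 0.5;0 1.2 44 0 0 0 0.5;0 1.2 48 0 0 0 0.5;0 1.2 48 0 0 0 0.5' 60; python3 -m jog '0 0 2 0 0 0 0.5;0 0 4 0 0 0 0.5;0 0 4 0 0 0 0.5' 60;
```

```text
clock: 28.57
ee_pos: [615.2, -218.1, -0.7]
orientation: [-180.0, -0.0, 94.1]
ft_force: [-0.6, -0.0, -2.9]
grip_width: 38.9
clock: 28.82
ee_pos: [615.5, -218.3, -4.2]
orientation: [180.0, 0.0, 94.1]
ft_force: [-0.0, 0.2, -2.6]
grip_width: 38.9
```

```bash
python3 -m jog '0 0 1.5 0 0 0 0.5;0 0 2 0 0 0 0.5;-2 0 2 0 0 0 0.5;-4 0 2 0 0 0 0.5' 60; python3 -m jog '-2 0 0 0 0 0 0.5;-2 0 0 0 0 0 0.5' 60; python3 -m jog '-2 0 0 0 0 0 0.5;-2 0 0 0 0 0 0.5' 60
```

```text
clock: 29.15
ee_pos: [615.8, -222.3, -6.2]
orientation: [180.0, 0.0, 94.1]
ft_force: [-0.3, 0.0, -2.7]
grip_width: 38.9
clock: 29.32
ee_pos: [615.9, -224.8, -6.3]
orientation: [180.0, 0.0, 94.0]
ft_force: [0.1, -0.1, -3.9]
grip_width: 39.1
clock: 29.48
ee_pos: [615.9, -225.4, -6.3]
orientation: [180.0, -0.1, 94.1]
ft_force: [-0.7, 6.6, -1.1]
grip_width: 38.6
```

```bash
python3 -m jog '0 0 1 0 0 0 0.5;0 0 1 0 0 0 0.5' 60; python3 -m jog '0 0 1 0 0 0 0.5;-1 0 1 0 0 0 0.5' 60
```

```text
clock: 29.65
ee_pos: [616.0, -225.4, -6.4]
orientation: [180.0, -0.1, 94.1]
ft_force: [-6.1, 7.9, 12.5]
grip_width: 39.0
clock: 29.82
ee_pos: [616.0, -225.5, -6.4]
orientation: [179.9, -0.1, 94.1]
ft_force: [-12.5, 23.1, 31.7]
grip_width: 39.0
```

```bash
python3 -m jog '0 0 -2 0 0 0 -0.3;0 0 -2 0 0 0 -0.3;0 0 -2 0 0 0 -0.3;0 0 -30 0 0 0 -0.3;0 0 -70 0 0 0 -0.3;0 0 -100 0 0 0 -0.4;0 0 -100 0 0 0 -0.4' 60; python3 go.py 443.6 -105.9 95 161.5; python3 - <<'E'
from h import *
a=Cam('scene'); a.crop(205,135,365,255,5,'C_s.png',10)
E
```

```text
clock: 30.4
ee_pos: [619.1, -228.5, 98.3]
orientation: [179.5, 0.2, 94.1]
ft_force: [1.2, -0.5, 0.4]
grip_width: 59.5
shift [ 134.7 -166.4    1.5] turn [ 0.005  0.008 -1.177] rows>= 10
```

View pics/C_s.png

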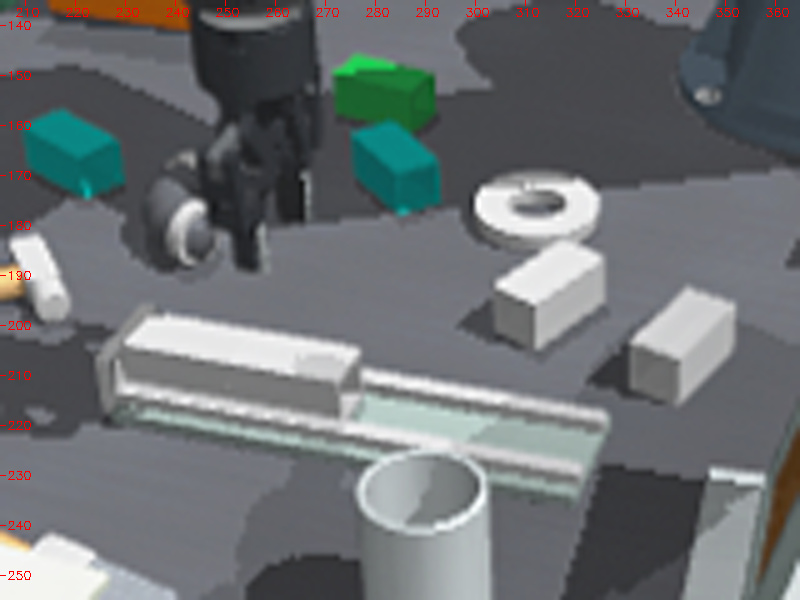

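Two tubes are flush; the third (top centre at ≈(310,193)) is unmoved.

```bash
python3 -m jog '13 -16 0 0 0 -0.12 -0.4;26 -33 0 0 0 -0.24 -0.4;40 -50 0 0 0 -0.36 -0.4;54 -67 0 0 0 -0.48 -0.4;67 -83 0 0 0 -0.6 -0.4;81 -100 0 0 0 -0.72 -0.4;95 -117 0 0 0 -0.84 -0.4;108 -133 0 0 0 -0.96 -0.4;122 -150 0 0 0 -1.08 -0.4;135 -166 0 0 0 -1.177 -0.4;135 -166 0 0 0 -1.177 -0.4;135 -166 0 0 0 -1.177 -0.4' 60; python3 go.py 443.6 -105.9 -19 161.5; python3 - <<'E'
from h import *
w=Cam('wrist')
w.crop(190,120,450,320,3,'D_w.png',20)
E
```

```text
clock: 31.45
ee_pos: [440.3, -104.0, 91.4]
orientation: [-180.0, -0.0, 161.5]
ft_force: [0.1, -0.2, -0.4]
grip_width: 59.6
shift [ -3.8  -0.7 110.4] turn [-0. -0. -0.] rows>= 3
```

View pics/D_w.png

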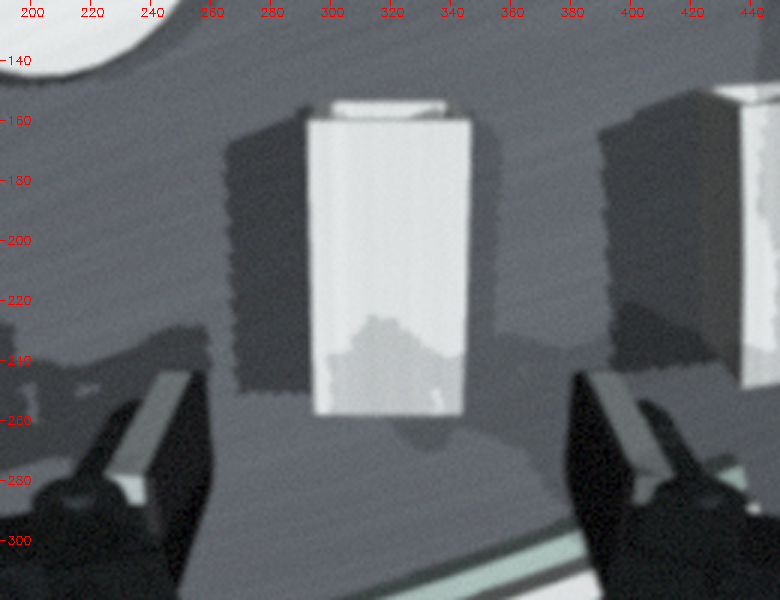

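```bash
python3 -m jog '-4 -0.7 40 0 0 0 -0.4;-4 -0.7 75 0 0 0 -0.4;-4 -0.7 100 0 0 0 -0.4;-4 -0.7 110 0 0 0 -0.4;-4 -0.7 110 0 0 0 -0.4;-4 -0.7 110 0 0 0 0.5;-4 -0.7 110 0 0 0 0.5;-4 -0.7 110 0 0 0 0.5;-4 -0.7 110 0 0 0 0.5' 60; python3 -m jog '0 0 -20 0 0 0 0.5;0 0 -50 0 0 0 0.5;0 0 -85 0 0 0 0.5;0 0 -85 0 0 0 0.5;0 0 -85 0 0 0 0.5' 60; python3 go.py 610 -139 68 94.05
```

```text
clock: 32.25
ee_pos: [445.3, -106.5, -17.5]
orientation: [180.0, 0.1, 161.5]
ft_force: [1.9, -0.7, 1.1]
grip_width: 38.9
clock: 32.67
ee_pos: [446.2, -106.6, 68.6]
orientation: [180.0, 0.3, 161.5]
ft_force: [0.7, -0.3, -3.9]
grip_width: 39.0
shift [-165.6   21.3    1.4] turn [0.003 0.004 1.177] rows>= 10
```

```bash
python3 -m jog '-16 2 0 0 0 0.115 0.5;-32 4 0 0 0 0.23 0.5;-48 6 0 0 0 0.345 0.5;-64 8 0 0 0 0.46 0.5;-80 10 0 0 0 0.575 0.5;-96 12 0 0 0 0.69 0.5;-112 14 0 0 0 0.8 0.5;-130 17 0 0 0 0.92 0.5;-148 19 0 0 0 1.035 0.5;-165 21 0 0 0 1.15 0.5;-165 21 0 0 0 1.177 0.5;-165 21 0 0 0 1.177 0.5' 60;python3 -m jog '0 0 0 0 0 0 0.5;0 0 0 0 0 0 0.5'; python3 go.py 610 -139 68 94.05; python3 - <<'E'
from h import *
w=Cam('wrist')
w.crop(230,80,410,200,4,'E_w.png',20)
E
```

```text
clock: 33.67
ee_pos: [607.4, -138.6, 64.8]
orientation: [-179.9, -0.0, 94.0]
ft_force: [0.2, 0.7, -2.4]
grip_width: 38.7
clock: 33.83
ee_pos: [606.8, -138.5, 66.0]
orientation: [-179.9, -0.0, 94.2]
ft_force: [-0.3, -0.2, -2.9]
grip_width: 39.0
shift [-0.7  3.1 -2. ] turn [-0.001 -0.     0.002] rows>= 1
```

View pics/E_w.png

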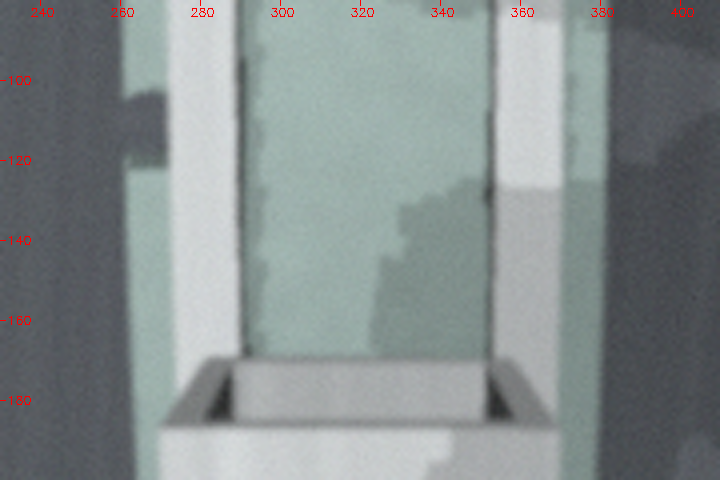

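```bash
python3 -m jog '0 2.8 15 0 0 0 0.5;0 2.8 35 0 0 0 0.5;0 2.8 50 0 0 0 0.5;0 2.8 58 0 0 0 0.5;0 2.8 63 0 0 0 0.5;0 2.8 67 0 0 0 0.5;0 2.8 67 0 0 0 0.5;0 2.8 67 0 0 0 0.5' 60; python3 -m jog '0 0 2 0 0 0 0.5;0 0 4 0 0 0 0.5;0 0 4 0 0 0 0.5' 60
```

```text
clock: 34.55
ee_pos: [610.8, -138.5, 0.3]
orientation: [180.0, 0.0, 94.1]
ft_force: [0.2, -0.1, -2.1]
grip_width: 38.8
clock: 34.8
ee_pos: [610.5, -138.5, -4.3]
orientation: [180.0, 0.0, 94.1]
ft_force: [-0.4, 0.6, -3.1]
grip_width: 39.0
```

```bash
python3 -m jog '0 0 2 0 0 0 0.5;-2 0 2 0 0 0 0.5;-4 0 2 0 0 0 0.5;-6 0 2 0 0 0 0.5;-6 0 2 0 0 0 0.5' 60; python3 -m jog '-1 0 0.5 0 0 0 0.5;-2 0 1 0 0 0 0.5;-2 0 1 0 0 0 0.5' 60
```

```text
clock: 35.22
ee_pos: [610.9, -145.0, -6.2]
orientation: [180.0, 0.0, 94.0]
ft_force: [-0.6, -0.2, -3.4]
grip_width: 39.1
clock: 35.47
ee_pos: [611.0, -146.2, -7.3]
orientation: [180.0, -0.0, 94.1]
ft_force: [-0.4, 2.4, -2.7]
grip_width: 39.1
```

```bash
python3 -m jog '-1 0 0 0 0 0 0.5;-1 0 1 0 0 0 0.5;-1.5 0 1.5 0 0 0 0.5' 60; python3 -m jog '0 0 0.5 0 0 0 0.5;0 0 1 0 0 0 0.5' 60
```

```text
clock: 35.72
ee_pos: [611.0, -146.3, -7.5]
orientation: [180.0, -0.1, 94.1]
ft_force: [-13.0, 18.7, 29.6]
grip_width: 38.7
clock: 35.88
ee_pos: [611.1, -146.3, -7.5]
orientation: [179.9, -0.1, 94.1]
ft_force: [-18.3, 17.3, 43.5]
grip_width: 38.6
```

```bash
python3 -m jog '0 0 -2.5 0 0 0 -0.3;0 0 -2.5 0 0 0 -0.3;0 0 -2.5 0 0 0 -0.3;0 0 -30 0 0 0 -0.3;0 0 -70 0 0 0 -0.3;0 0 -100 0 0 0 -0.4;0 0 -100 0 0 0 -0.4' 60; python3 go.py 472.6 5.7 95 169; python3 - <<'E'
from h import *
a=Cam('scene'); a.crop(205,135,365,255,5,'F_s.png',10)
E
```

```text
clock: 36.47
ee_pos: [614.2, -148.9, 96.6]
orientation: [179.5, 0.2, 94.1]
ft_force: [1.3, 0.7, -0.1]
grip_width: 59.4
shift [ 1.642e+02 -1.303e+02  1.000e-01] turn [ 0.005  0.008 -1.308] rows>= 11
```

View pics/F_s.png

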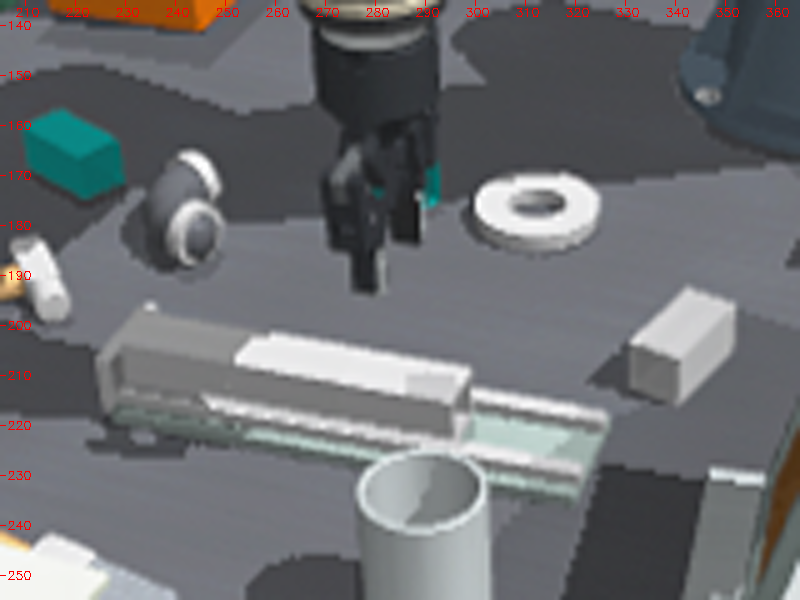

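```bash
python3 -m jog '15 -12 0 0 0 -0.12 -0.4;30 -24 0 0 0 -0.24 -0.4;45 -36 0 0 0 -0.36 -0.4;60 -48 0 0 0 -0.48 -0.4;75 -60 0 0 0 -0.6 -0.4;90 -72 0 0 0 -0.72 -0.4;105 -84 0 0 0 -0.84 -0.4;120 -96 0 0 0 -0.96 -0.4;136 -108 0 0 0 -1.08 -0.4;152 -120 0 0 0 -1.2 -0.4;164 -130 0 0 0 -1.308 -0.4;164 -130 0 0 0 -1.308 -0.4' 60; python3 -m jog '0 0 0 0 0 0 -0.4;0 0 0 0 0 0 -0.4'; python3 go.py 472.6 5.7 -19 169; python3 - <<'E'
from h import *
w=Cam('wrist')
w.crop(190,120,450,320,3,'G_w.png',20)
E
```

```text
clock: 37.52
ee_pos: [467.5, 7.8, 89.3]
orientation: [-180.0, -0.1, 169.5]
ft_force: [0.5, 0.0, 0.2]
grip_width: 59.8
clock: 37.68
ee_pos: [470.0, 6.1, 89.8]
orientation: [-180.0, -0.0, 168.9]
ft_force: [0.4, -0.9, -0.3]
grip_width: 59.8
shift [ -2.7   0.2 108.8] turn [-0.    -0.    -0.002] rows>= 3
```

View pics/G_w.png

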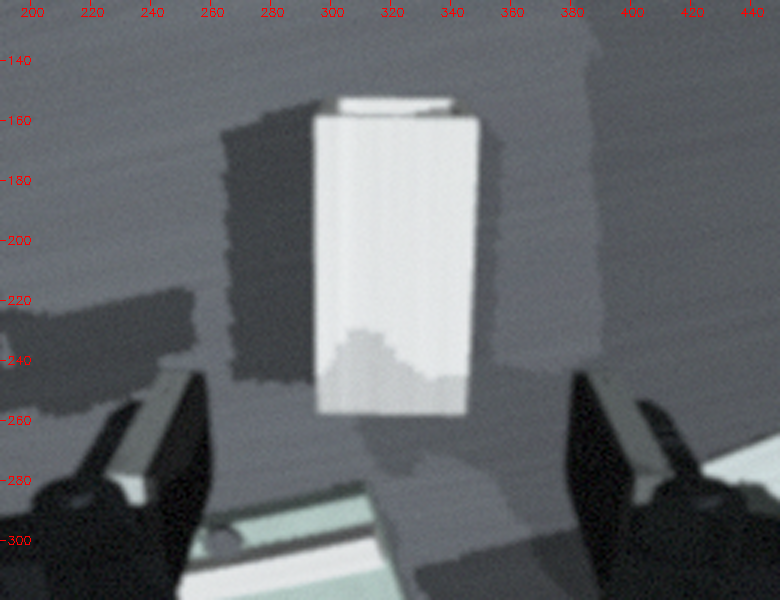

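```bash
python3 -m jog '-3 0 40 0 0 0 -0.4;-3 0 75 0 0 0 -0.4;-3 0 100 0 0 0 -0.4;-3 0 109 0 0 0 -0.4;-3 0 109 0 0 0 -0.4;-3 0 109 0 0 0 0.5;-3 0 109 0 0 0 0.5;-3 0 109 0 0 0 0.5;-3 0 109 0 0 0 0.5' 60; python3 -m jog '0 0 -20 0 0 0 0.5;0 0 -50 0 0 0 0.5;0 0 -85 0 0 0 0.5;0 0 -85 0 0 0 0.5;0 0 -85 0 0 0 0.5' 60; python3 go.py 605.0 -59 68 94.05
```

```text
clock: 38.48
ee_pos: [474.1, 5.8, -17.2]
orientation: [180.0, 0.2, 169.0]
ft_force: [-1.7, -0.3, 8.9]
grip_width: 38.9
clock: 38.9
ee_pos: [474.7, 5.9, 68.6]
orientation: [179.9, 0.3, 169.0]
ft_force: [-0.4, -0.8, -4.1]
grip_width: 38.6
shift [-140.3  -38.9    1.2] turn [0.004 0.003 1.308] rows>= 11
```

```bash
python3 -m jog '-12 -4 0 0 0 0.12 0.5;-25 -8 0 0 0 0.24 0.5;-38 -12 0 0 0 0.36 0.5;-51 -15 0 0 0 0.48 0.5;-64 -19 0 0 0 0.6 0.5;-77 -22 0 0 0 0.72 0.5;-90 -26 0 0 0 0.84 0.5;-103 -29 0 0 0 0.96 0.5;-116 -32 0 0 0 1.08 0.5;-130 -36 0 0 0 1.2 0.5;-140 -39 0 0 0 1.308 0.5;-140 -39 0 0 0 1.308 0.5' 60;python3 -m jog '0 0 0 0 0 0 0.5;0 0 0 0 0 0 0.5'; python3 go.py 605 -59 68 94.05; python3 - <<'E'
from h import *
w=Cam('wrist')
w.crop(230,80,410,200,4,'H_w.png',20)
b=Cam('side'); b.crop(300,120,440,260,5,'H_d.png',10)
E
```

```text
clock: 39.9
ee_pos: [603.5, -59.9, 64.9]
orientation: [-180.0, 0.0, 93.7]
ft_force: [-0.2, -1.1, -2.9]
grip_width: 39.2
clock: 40.07
ee_pos: [601.8, -58.8, 65.5]
orientation: [-179.9, -0.0, 94.3]
ft_force: [-0.1, -0.6, -2.8]
grip_width: 38.9
shift [-0.4  3.1 -2.5] turn [-0.001 -0.     0.004] rows>= 1
```

View pics/H_w.png

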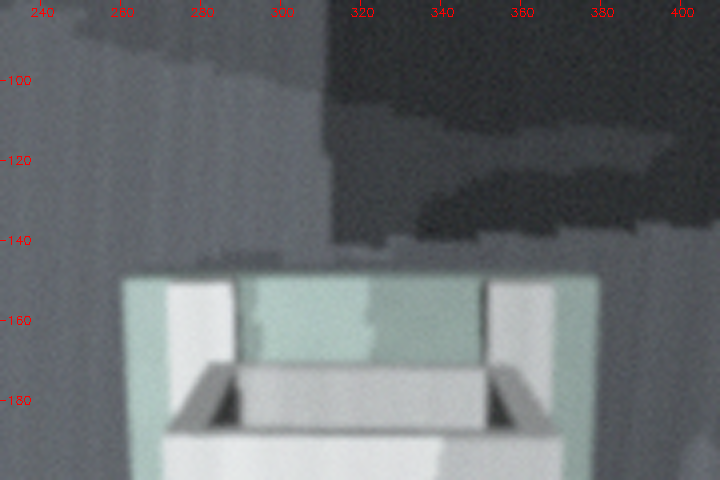

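View pics/H_d.png

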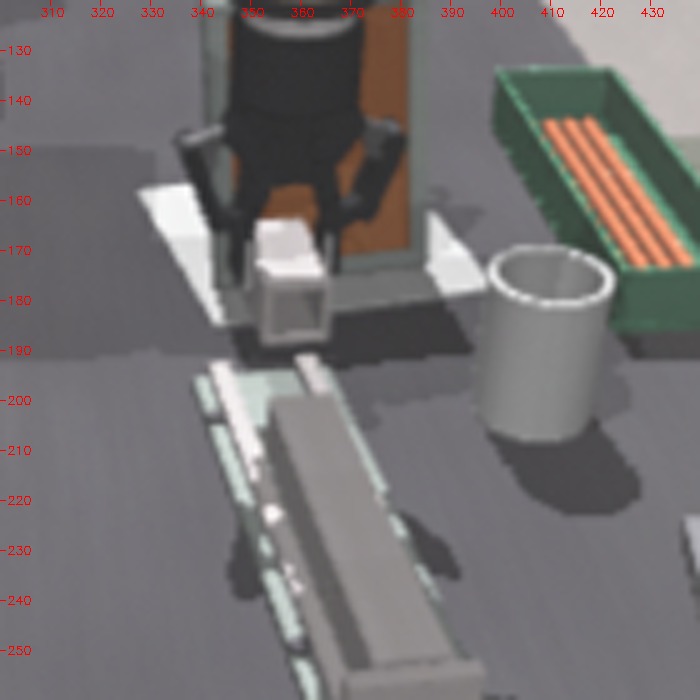

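```bash
python3 -m jog '0 2 15 0 0 0.004 0.5;0 2 35 0 0 0.004 0.5;0 2 48 0 0 0.004 0.5;0 2 48 0 0 0.004 0.5;0 2 48 0 0 0.004 0.5' 60; python3 - <<'E'
from h import *
print(tool()[0])
w=Cam('wrist')
w.crop(230,80,410,200,4,'I_w.png',20)
a=Cam('scene'); a.crop(260,165,360,245,7,'I_s.png',10)
E
```

```text
clock: 40.58
ee_pos: [604.0, -58.7, 18.1]
orientation: [-179.9, -0.0, 93.9]
ft_force: [0.3, 0.9, -2.1]
grip_width: 39.0
[603.95102399 -58.6941274   18.12288769]
```

View pics/I_w.png

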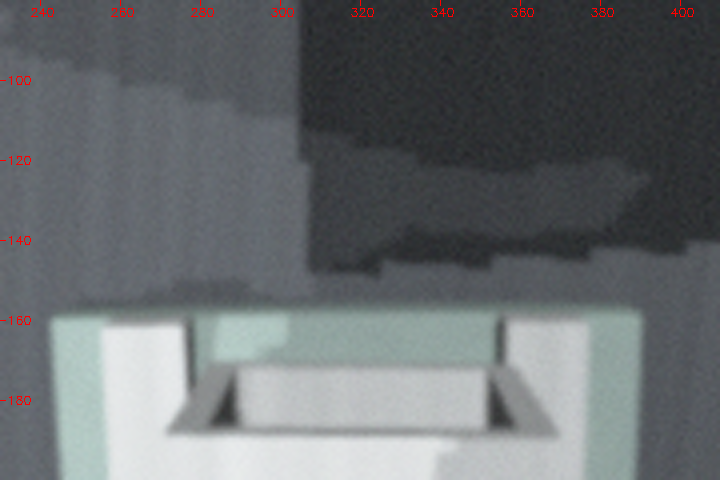

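View pics/I_s.png

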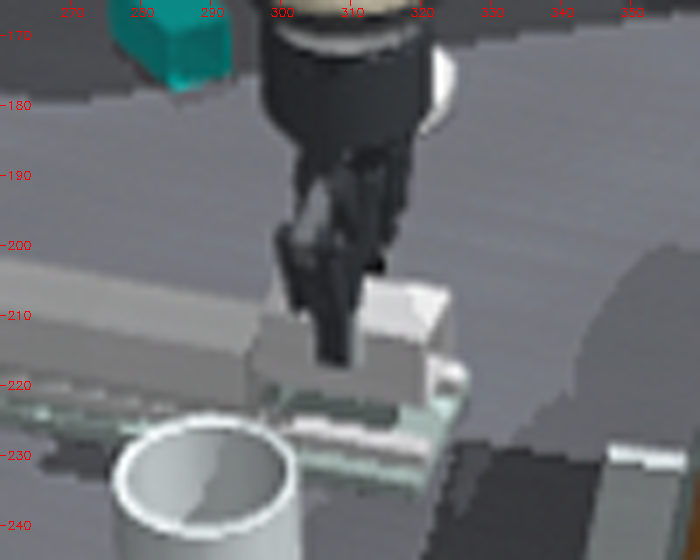

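```bash
python3 -m jog '0 -1.6 0 0 0 0 0.5;0 -1.6 8 0 0 0 0.5;0 -1.6 14 0 0 0 0.5;0 -1.6 18 0 0 0 0.5;0 -1.6 20 0 0 0 0.5;0 -1.6 20 0 0 0 0.5' 60;python3 -m jog '0 0 2 0 0 0 0.5;0 0 2 0 0 0 0.5' 60
```

```text
clock: 41.18
ee_pos: [602.6, -59.0, -2.6]
orientation: [-179.9, -0.0, 93.8]
ft_force: [0.5, 0.1, -2.5]
grip_width: 39.2
clock: 41.35
ee_pos: [603.1, -59.1, -4.0]
orientation: [-180.0, -0.0, 93.8]
ft_force: [0.4, -0.4, -2.6]
grip_width: 39.0
```

```bash
python3 -m jog '0 0 2 0 0 0 0.5;-2 0 2 0 0 0 0.5;-4 0 2 0 0 0 0.5;-6 0 2 0 0 0 0.5;-6 0 2 0 0 0 0.5' 60; python3 -m jog '-1 0 0.5 0 0 0 0.5;-2 0 1 0 0 0 0.5;-2 0 1 0 0 0 0.5' 60; python3 -m jog '-1 0 0 0 0 0 0.5;-1 0 0 0 0 0 0.5' 60
```

```text
clock: 41.77
ee_pos: [603.6, -65.4, -5.7]
orientation: [180.0, -0.0, 93.8]
ft_force: [0.4, -0.2, -3.0]
grip_width: 38.6
clock: 42.02
ee_pos: [603.8, -65.6, -6.5]
orientation: [180.0, -0.2, 93.9]
ft_force: [-1.5, 11.9, 2.0]
grip_width: 39.1
clock: 42.18
ee_pos: [603.8, -65.7, -6.5]
orientation: [180.0, -0.2, 93.9]
ft_force: [-2.5, 18.2, 4.0]
grip_width: 38.8
```

```bash
python3 -m jog '1 0 0.7 0 0 0 0.5;1 0 1 0 0 0 0.5' 60; python3 -m jog '0 0 0.5 0 0 0 0.5;-2.5 0 0.5 0 0 0 0.5;-2.5 0 0.5 0 0 0 0.5' 60
```

```text
clock: 42.35
ee_pos: [603.9, -65.6, -7.1]
orientation: [179.9, -0.1, 93.9]
ft_force: [-4.2, 11.2, 12.9]
grip_width: 38.7
clock: 42.6
ee_pos: [604.0, -65.7, -7.1]
orientation: [179.9, -0.4, 94.0]
ft_force: [-6.9, 29.7, 17.8]
grip_width: 38.7
```

Release, rise, back off and inspect.

```bash
python3 -m jog '0 0 -1 0 0 0 -0.3;0 0 -1 0 0 0 -0.3;0 0 -1 0 0 0 -0.3;0 0 -30 0 0 0 -0.3;0 0 -70 0 0 0 -0.3;0 -30 -105 0 0 0 -0.4;0 -70 -145 0 0 0 -0.4;0 -110 -180 0 0 0 -0.4;0 -110 -200 0 0 0 -0.4;0 -110 -200 0 0 0 -0.4' 60; python3 - <<'E'
from h import *
print(tool()[0])
w=Cam('wrist'); cv2.imwrite('pics/J_w.png',w.img)
a=Cam('scene'); a.crop(215,175,335,245,6,'J_s.png',10); a.crop(320,150,450,300,4,'J_s2.png',10)
b=Cam('side'); b.crop(320,90,440,270,4,'J_d.png',10)
E
```

```text
clock: 43.43
ee_pos: [493.3, -77.7, 197.7]
orientation: [179.6, 0.1, 93.8]
ft_force: [0.9, 0.5, 0.8]
grip_width: 59.9
[493.32682928 -77.73061582 197.74803176]
```

View pics/J_w.png

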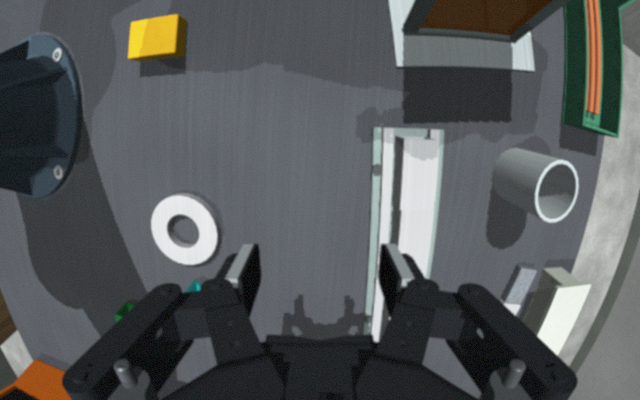

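View pics/J_s.png

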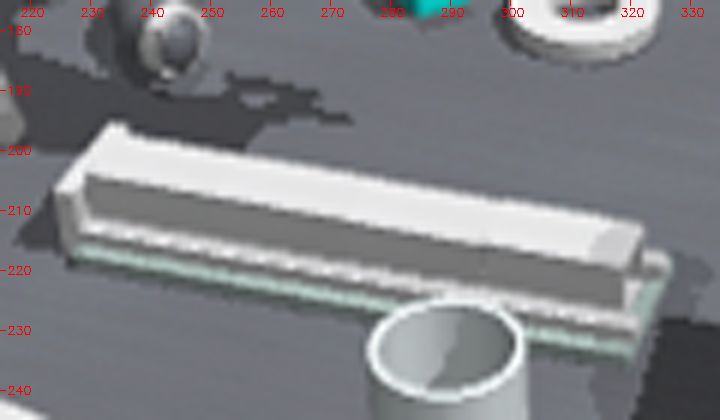

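View pics/J_s2.png

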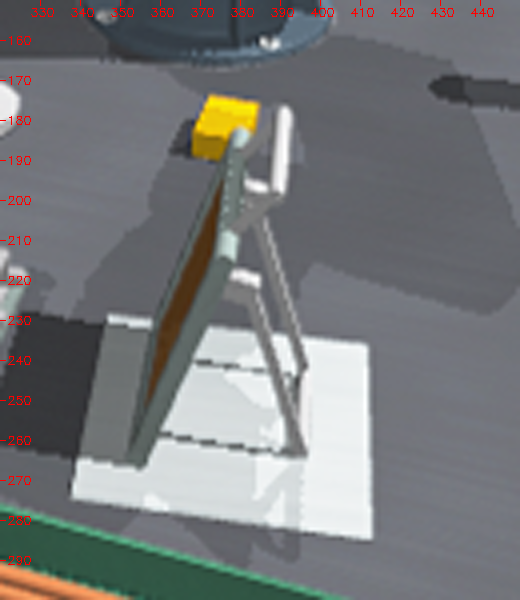

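View pics/J_d.png

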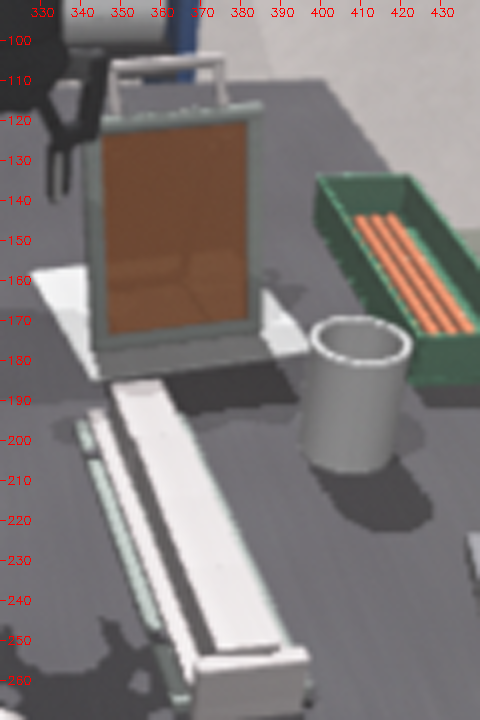

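```bash
python3 go.py 620 -280 130 94; python3 go.py 607 -120 130 94
```

```text
shift [-210.6  111.6   62.3] turn [ 0.002  0.001 -0.003] rows>= 6
shift [-50.1 109.3  62.2] turn [ 0.002  0.001 -0.003] rows>= 4
```

```bash
python3 -m jog '-10 40 0 0 0 0 -0.4;-25 75 0 0 0 0 -0.4;-50 110 30 0 0 0 -0.4;-50 110 62 0 0 0 -0.4;-50 110 62 0 0 0 -0.4;-50 110 62 0 0 0 -0.4' ; python3 - <<'E'
from h import *
w=Cam('wrist'); w.crop(220,40,420,340,2,'K1.png'); print(tool()[0])
E
python3 -m jog '-40 0 0 0 0 0 -0.4;-80 0 0 0 0 0 -0.4;-120 0 0 0 0 0 -0.4;-160 2 0 0 0 0 -0.4;-160 2 0 0 0 0 -0.4;-160 2 0 0 0 0 -0.4'; python3 - <<'E'
from h import *
w=Cam('wrist'); w.crop(220,40,420,340,2,'K2.png'); print(tool()[0])
i=np.hstack([cv2.imread('pics/K1.png'),cv2.imread('pics/K2.png')]); cv2.imwrite('pics/K.png',i)
E
```

```text
clock: 44.08
ee_pos: [605.5, -119.1, 126.1]
orientation: [-179.6, -0.1, 93.8]
ft_force: [0.3, 0.4, 0.1]
grip_width: 59.9
[ 606.29559006 -119.10855941  128.65154935]
clock: 44.63
ee_pos: [619.9, -280.8, 131.3]
orientation: [179.9, 0.1, 93.7]
ft_force: [0.2, -0.6, 0.0]
grip_width: 59.4
[ 620.09504523 -279.31938823  131.30395365]
```

View pics/K.png

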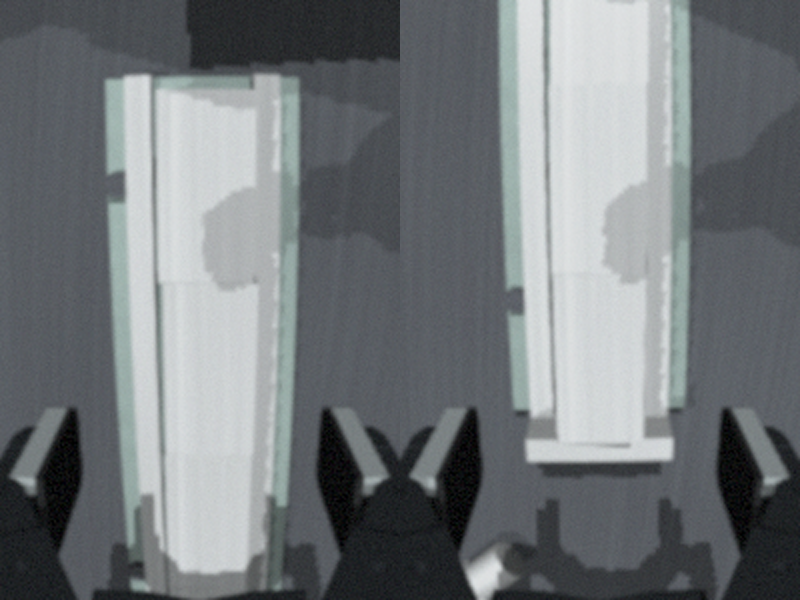

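```bash
python3 - <<'E'
from h import *
w=Cam('wrist'); w.crop(270,60,370,280,4,'L.png',10)
im=cv2.imread('pics/L.png'); cv2.imwrite('pics/L2.png',np.hstack([im[:440],im[440:]]))
E
```

```text
(no output)
```

View pics/L2.png

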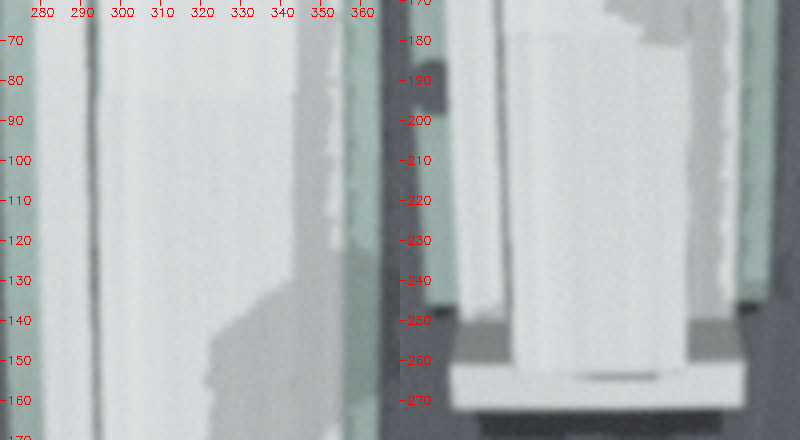

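```bash
python3 - <<'E'
from h import *
a=Cam('scene');b=Cam('side')
print('foot near end',pl(a.at(395.5,263,6)),'far',pl(a.at(396,243,6)),'edge near',pl(a.at(354.5,265.5,6)))
print('side edge R',pl(b.at(384,174,6)),'L',pl(b.at(344.5,177.5,6)))
Z=tri([(a,(391,187)),(b,(361,105))]);print('bar',Z,pl(Z))
E
python3 -m jog '0 0 -60 0 0 0 -0.4;60 -100 -60 0 0 0 -0.4;60 -100 -60 0 0 0 -0.4;60 -100 -60 0 0 0 -0.4;60 -100 -60 0 0 0 -0.4;60 -100 -60 0 0 0 -0.4;60 -100 -60 0 0 0 -0.4;60 -100 -60 0 0 0 -0.4'; python3 - <<'E'
from h import *
cv2.imwrite('pics/M_s.png',Cam('scene').img)
E
```

```text
foot near end [31.2 56.1  6. ] far [-58.8  55.8   6. ] edge near [ 63.7 -60.8   6. ]
side edge R [ 57.9 -81.7   6. ] L [-87.3 -70.5   6. ]
bar [650.36863242 196.12554857 236.45921501] [-10.6  16.5 236.5]
clock: 45.5
ee_pos: [517.0, -225.6, 190.0]
orientation: [180.0, 0.0, 93.9]
ft_force: [0.2, -1.1, -0.5]
grip_width: 59.7
```

View pics/M_s.png

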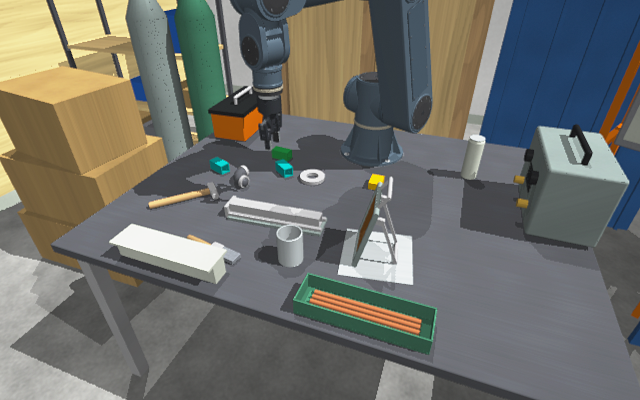

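```bash
python3 - <<'E'
from h import *
a=Cam('scene'); a.crop(215,175,335,245,6,'N_s.png'); print(job.sign_off())
E
```

```text
the job is handed in; nothing more can be done
None
```

View pics/N_s.png

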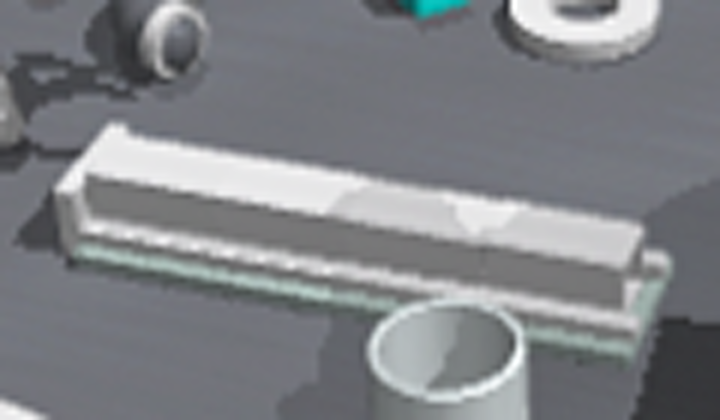

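The fit-up is done and handed in at about 46 s of the 210 s allowed; no verdict was reported. The screen stands on its leg on the plate, and all four tube pieces (all were on the bench) lie in the rail, pushed up against the stop and each other.

- **Screen:** the last pictures show it standing with the leg unfolded. The foot is about 117 mm behind the bottom edge (nominal 121), and both lie inside the plate. The two cameras differed by up to about 20 mm on the edge's position, but both readings are within the ±107 mm limit.
- **Tubes:** a close wrist view showed no visible gap at the stop or at the seams. I did no separate final push on the row. Each piece was pressed flush while held, with about 17 to 30 N at contact. All four appear to sit about 2–3 mm towards the +x ledge, within the 8 mm allowed.
- **Bystanders:** the elbow, the stub and the green and turquoise look-alikes appear where they were. I checked this by eye in the pictures and did not measure it.
- **Disagreement:** the fingertips really end about 28–34 mm behind the stated TCP. My first close on the foot rod therefore caught nothing and did no harm, and I allowed for the offset from then on.

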